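Stand a cast bracket on its checking fixture and feel that it does not rock

ROBOT

A 6-joint arm with a two-finger parallel gripper is mounted at the origin on a cart in front of the work surface, level with it; the furniture and walls round the work are solid. World frame = base frame: x ahead of the robot, y to its left, z up, the work surface at z = 0. Lengths are in m, angles in rad, forces in N, time in s.
With the tool pointing down it reaches from about 0.35 to 0.8 m from the base axis. Payload 7.3 kg.
Tool frame: the origin (TCP) lies at the very end of the fingers, on their centre line; the grasp point (between the pads) lies 19 mm behind it (ctrl.hold_point_z is the distance from the TCP to the grasp point, in m); z points along the fingers, y is the direction in which the jaws open and shut (so a half turn about z gives the same grasp; the last joint's range is limited). The gripper opens to 85 mm and grips with 20 to 120 N. Pads are 22 mm wide; open, the fingers measure 114 mm over their backs; the gripper's body (76 mm by 85 mm) begins 54 mm behind the grasp point. The pads swing forward as they close: fully open they stand 13 mm farther back than shut.
Start: joints at [1.022, 0.342, 1.524, -0, 1.275, -0.146], TCP at [0.206, 0.483, 0.231] pointing down, gripper open.
Joint ranges: [-2.53, 2.53], [-0.77, 2.02], [0.04, 2.7], [-1, 4.14], [0.28, 2.66], [-3.11, 3.11]. Speed limits (rad/s): [2.57, 2.57, 3.14, 3.14, 3.14, 3.14].

INTERFACE

Orientations are given as a unit quaternion [w, x, y, z].
In Python, from cell import get_state, imaging, hand_in, ctrl gives the robot as it stands. The module is installed in compiled form; this text tells all that it offers.
- The arm moves only by the shell command python3 -m jog 'ROWS' [FORCE]. ROWS is JSON, a list of rows, each a list of 3 entries, a list of its own where there are three numbers: the finger opening in cm, from 0 to 8.54, then the shift along the tool's x, y, z in cm, then the turn, a rotation vector about the tool's x, y, z in rad. In form: [[claw, [dx, dy, dz], [ax, ay, az]], ...]. A call has 1 to 20 rows; each row shifts and turns the pose as measured when the row begins, along the tool's axes as they then stand; what a row does not reach is not made up. A row lasts 1/12 s, in which the tool goes at most 41.7 mm and 7.16 degrees, less where a joint would pass 70% of its speed; a pose out of reach is approached as far as the arm can. A call with a gripper value outside its range is refused whole. The fingers move at their own pace and stop on an object; FORCE is the grip in N (left out, the last holds). Time passes only in rows, so rows that do not move let the fingers close. It gives the time, the measured TCP pose, the force and the opening at its end, in the units of the state.
- get_state(): the state, without advancing time (a new reading comes with each control period).
- imaging.read_camera(name): name is "side" or "top"; returns a dict with "pixels" (400x640x3 uint8, blue, green, red), "fov_y" (degrees; the focal length in pixels is half the picture's height over the tangent of half this angle, whatever the lens; pixels are square), "cx", "cy" (the principal point, pixels), "origin" and "rotation" of the camera in the world. Camera axes: x right, y down, z forward; pixel columns grow to the right and rows downward; lengths in m; the calibration is good to about 2 mm. A picture is of the moment at which its call begins. There is no depth.
- hand_in(): hands the job in, once; it reports no verdict.
The state is a dict: "t": time; "joint_positions": joint angles; "qd": joint speeds; "effort": joint torques, N m; "position": TCP position; "ee_rot": TCP orientation; "wrist_force": force on the tool from outside, world axes, zero at the start; "ft_torque": the same for the moment, N m; "finger_gap": finger opening in m.
Only numpy, scipy, OpenCV 4.12 (cv2) and the standard library are available. Lean on these libraries where they do the work, as an engineer would, in place of code of your own. Each camera call takes 0.05 s, during which the arm holds its last target.

TASK

The cast aluminium bracket leans on the table because its legs differ in length. Take it by its fin and stand it upright on the checking fixture - short feet on the two tall posts, long legs on the two low pads, each foot in the middle of its rest - and let go only once it is down. Then feel that it does not rock: push down on the yellow boss for about half a second with the gripper's fingertips (a light but definite push, 5 to 10 N), then on the blue boss, and leave the bracket standing there, the things round about undisturbed.

Things in the scene. Friction and masses are not known exactly. Their poses are not given: they have to be found in the camera images.
- bracket_fin (a point): centre of the upright fin of the loose cast aluminium bracket (0.45 kg), the part to grip: 12 mm thick (x), 58 mm long (y), 48 mm high (z). z = the bracket's up, x across the fin. At the start z leans 0.582 rad (33 degrees) from vertical towards -x, roughly to the robot's left, and this point is 58 mm above the table. A plate 100 (x) by 112 mm (y) spreads below, its top face 24 mm under this point
- bracket_base (a point): underside of the bracket, 40 mm below bracket_fin, same axes, midway between its four feet (14 mm square, centred at x = -38 or +38, y = -42 or +42 mm) and level with the ends of the two short feet, at x = -38. The two long legs, at x = +38, end 50 mm lower, so the bracket leans on a flat table, all four feet touching
- boss_yellow: round yellow boss on the bracket's plate, 22 mm diameter, 10 mm high, right above a short foot (bracket x = -38, y = +42 mm). Origin at the centre of its underside, z along the bracket's up: its top is 10 mm above, 38 mm lower than the top of the fin
- boss_blue: round blue boss on the bracket's plate, 22 mm diameter, 10 mm high, right above a long leg at the opposite corner (bracket x = +38, y = -42 mm). Origin at the centre of its underside, z along the bracket's up: its top is 10 mm above
- fixture_seat (a point): middle of the fixed checking fixture (dark steel plate 136 by 146 mm), 64 mm above the table, level with the tops of its two tall posts (x = -38, y = -42 and +42 mm, 36 mm wide on top). Two low pads, 36 mm wide, at x = +38, y = -42 and +42 mm, are 14 mm high. The bracket stands right with bracket_base at this point and the same axes; turned half round it cannot stand
- drive: bystander: grey disk drive 70 x 100 x 11 mm lying flat, loose; origin at the centre of its underside
- battery: bystander: black battery pack 46 x 130 x 19 mm lying flat, loose; origin at the centre of its underside
- fan: bystander: black laptop fan 65 x 96 x 11 mm lying flat, loose; origin at the centre of its underside

How it is judged:
On the way, in this order (a step that is already met when the one before it is completed fails the run):
1. the bracket, still held, is brought down upright onto its rests (within 16 mm of its seat, within 7 degrees of upright, slow) (distance between bracket_base and fixture_seat below 0.016 m and angle between bracket_base's own z axis and vertical below 0.12 rad and linear speed of bracket below 0.08 m/s and contact force between the fingers and bracket above 1 N), for 0.1 s.
2. the yellow boss is pushed with more than 3 N while the bracket stands seated and does not tip (contact force between the fingers and boss_yellow above 3 N and distance between bracket_base and fixture_seat below 0.011 m and angle between bracket_base's own z axis and vertical below 0.05 rad), for 0.3 s.
3. then the blue boss is pushed with more than 3 N while the bracket stands seated and does not tip (contact force between the fingers and boss_blue above 3 N and distance between bracket_base and fixture_seat below 0.011 m and angle between bracket_base's own z axis and vertical below 0.05 rad), for 0.3 s.
At the end, for the whole second after the job is handed in: the bracket stands at rest on the fixture, short feet on the tall posts and long legs on the low pads, within 11 mm of its seat, within 3 degrees of upright and 7 degrees of square (distance between bracket_base and fixture_seat below 0.011 m and angle between bracket_base's own z axis and vertical below 0.05 rad and angle between the y axis of bracket_base and the y axis of fixture_seat, either way round below 0.12 rad and linear speed of bracket below 0.01 m/s); the robot touches nothing.
It fails at once if a boss is pushed harder than 40 N (contact force between the fingers and boss_yellow above 40 N or contact force between the fingers and boss_blue above 40 N).
It fails at once if a bystander is moved more than 15 mm (distance of any of drive, battery, fan from where it was at the start of the episode above 0.015 m).
It also fails if it takes over 61 s, if anything falls off the work surface, if the arm or the gripper's body presses on something with over 40 N, if the wrist force passes 120 N, or if a joint passes its speed limit or range.

## Working session

There is one attempt and no reset: what is moved stays moved. The work goes in short steps, Python scripts to look and compute and a shell command to move; the robot and the scene stay as the last step left them, time stands still between calls to the robot, and variables do not carry over. Pictures are saved under pics/ and viewed, and the job is handed in when it is done.

```bash
mkdir -p pics
python3 - <<'E'
from cell import get_state, imaging, ctrl
import cv2
s=get_state(); print(s); print(ctrl.hold_point_z)
for n in("side","top"):
    r=imaging.read_camera(n); cv2.imwrite(f"pics/{n}0.png",r["pixels"]); print(n,{k:v for k,v in r.items() if k!="pixels"})
E
```

```text
{'t': 0.0, 'joint_positions': array([ 1.02203235e+00,  3.42726645e-01,  1.52501311e+00,  1.49381956e-06,
        1.27539891e+00, -1.46003630e-01]), 'qd': array([ 0.00081642, -0.00228982, -0.00126269,  0.00063818,  0.00065871,
        0.00082216]), 'effort': array([ 1.25704984e-03, -4.33691525e+01, -2.46014017e+01, -1.54410754e-04,
        8.02757306e-03, -1.62825713e-04]), 'position': array([0.20554927, 0.48265515, 0.23062529]), 'ee_rot': array([-2.63832607e-04,  2.00021959e-01,  9.79791110e-01, -7.26587006e-04]), 'wrist_force': array([-0.28490223,  0.10545223, -0.30148137]), 'ft_torque': array([ 0.04829108,  0.02270363, -0.00651309]), 'finger_gap': 0.08544041106219745}
0.0187
side {'fov_y': 51.651249269391826, 'cx': 318.4500116452942, 'cy': 196.16771074790358, 'origin': array([ 0.12383875, -0.40626464,  0.42375999]), 'rotation': array([-0.52770824,  0.80747242, -0.21345355,  0.15475752])}
top {'fov_y': 57.50820508940823, 'cx': 318.88764001452245, 'cy': 201.16046886768834, 'origin': array([0.38260089, 0.28929729, 0.92085211]), 'rotation': array([ 0.0576696 , -0.69884747,  0.70850243, -0.07944019])}
```

View pics/side0.png

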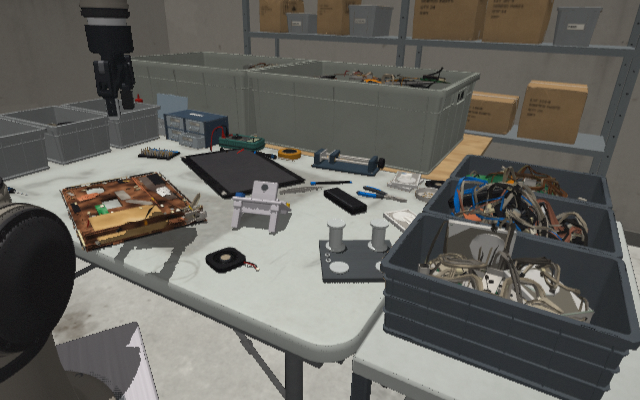

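View pics/top0.png

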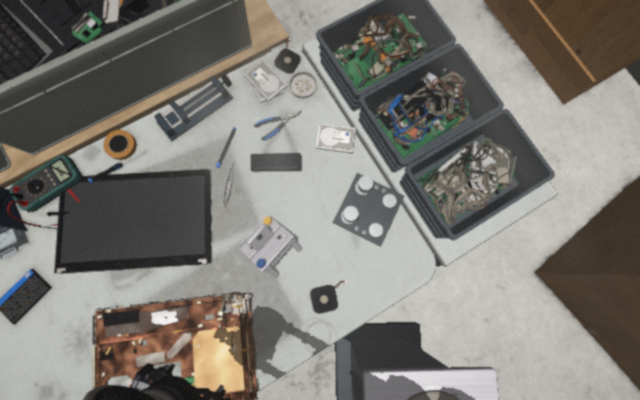

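The side view shows the bracket at about (260,205) and the fixture at about (350,255). In the top view the bracket is at about (270,245), with the yellow boss at (267,220) and the blue at (262,264). The fixture is at (368,208). I'll zoom in on both.

```bash
cat > h.py <<'E'
import numpy as np, cv2
from scipy.spatial.transform import Rotation as R
from cell import imaging,get_state
def q2R(q): return R.from_quat([q[1],q[2],q[3],q[0]]).as_matrix()
class Cam:
    def __init__(s,n):
        r=imaging.read_camera(n); s.im=r["pixels"].copy(); s.f=s.im.shape[0]/2/np.tan(np.radians(r["fov_y"])/2)
        s.c=np.array([r["cx"],r["cy"]]); s.o=np.array(r["origin"]); s.R=q2R(r["rotation"])
    def ray(s,p):
        d=s.R@np.array([(p[0]-s.c[0])/s.f,(p[1]-s.c[1])/s.f,1]); return d/np.linalg.norm(d)
    def onz(s,p,z):
        d=s.ray(p); return s.o+d*(z-s.o[2])/d[2]
    def proj(s,X):
        v=s.R.T@(np.asarray(X,float)-s.o); return s.c+s.f*v[:2]/v[2]
def tri(c1,p1,c2,p2):
    d1,d2=c1.ray(p1),c2.ray(p2); A=np.array([d1,-d2]).T
    t=np.linalg.lstsq(A,c2.o-c1.o,rcond=None)[0]; a=c1.o+d1*t[0]; b=c2.o+d2*t[1]
    return (a+b)/2,np.linalg.norm(a-b)
def crop(im,x0,y0,x1,y1,k,fn): cv2.imwrite(fn,cv2.resize(im[y0:y1,x0:x1],None,fx=k,fy=k,interpolation=cv2.INTER_CUBIC))
E
python3 - <<'E'
from h import *
t=Cam("top");s=Cam("side")
crop(t.im,230,160,420,300,4,"pics/t1.png")
crop(s.im,200,165,400,305,4,"pics/s1.png")
for p in[(267,220),(262,264),(368,208),(320,299),(276,162),(336,138)]: print(p,t.onz(p,0.02))
E
```

```text
(267, 220) [0.51335243 0.38968061 0.02      ]
(262, 264) [0.4057641  0.40059999 0.02      ]
(368, 208) [0.54074409 0.13637146 0.02      ]
(320, 299) [0.32095263 0.26123181 0.02      ]
(276, 162) [0.66322064 0.36830591 0.02      ]
(336, 138) [0.72735397 0.21241766 0.02      ]
```

View pics/t1.png

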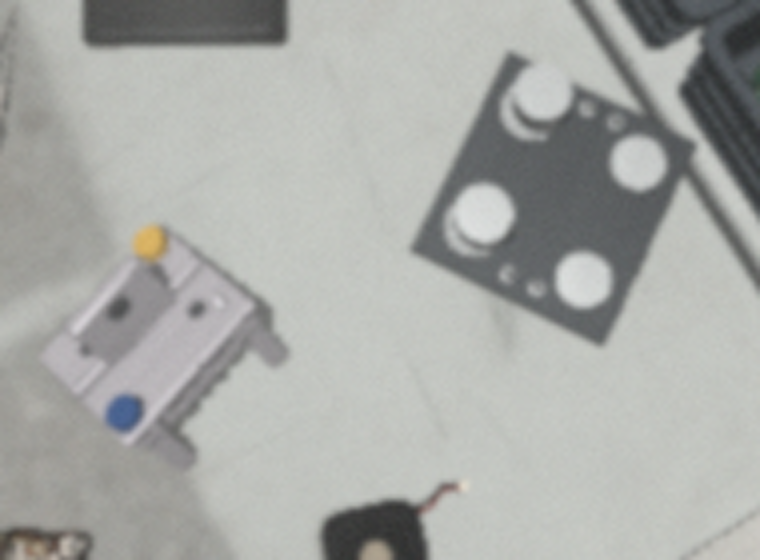

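View pics/s1.png

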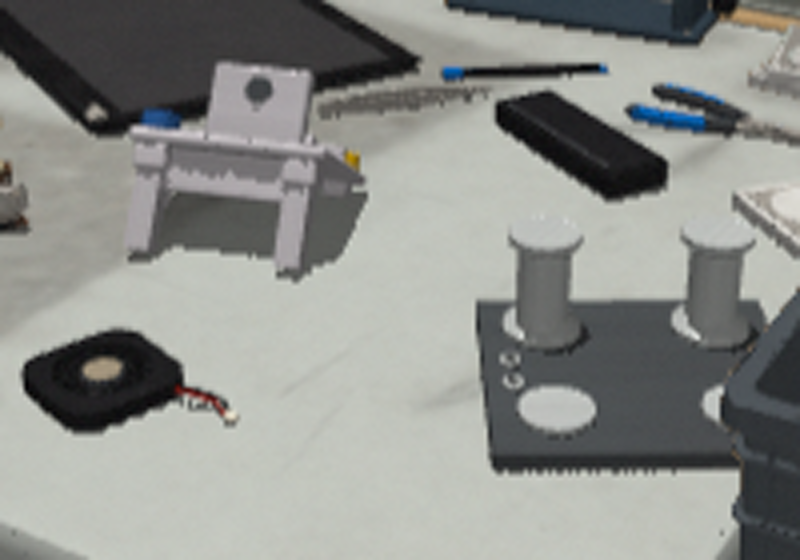

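```bash
cat > m.py <<'E'
from h import *
def bl(c,lo,hi,box):
    hsv=cv2.cvtColor(c.im,cv2.COLOR_BGR2HSV); m=cv2.inRange(hsv,lo,hi); k=np.zeros_like(m); x0,y0,x1,y1=box; k[y0:y1,x0:x1]=m[y0:y1,x0:x1]
    n,l,st,ce=cv2.connectedComponentsWithStats(k); i=1+np.argmax(st[1:,4]); return ce[i],st[i]
Y=((15,100,100),(35,255,255)); B=((105,80,60),(125,255,255))
W=((0,0,175),(180,60,255))
def fixture(t):
    z=0.064; P=[]
    for (u,v),z in [((365.7,183),.064),((350.7,213),.064),((389.5,200.5),.014),((375.7,230),.014)]:
        m=bl(t,*W,(int(u-9),int(v-9),int(u+10),int(v+10)))
        P.append(t.onz(m[0],z)); print("rest",m[0],m[1],P[-1])
    return np.array(P)
E
python3 - <<'E'
from m import *
t=Cam("top")
P=fixture(t); c=P.mean(0)[:2]
for a,b in[(0,1),(2,3),(0,2),(1,3)]: print(np.linalg.norm((P[a]-P[b])[:2]), np.degrees(np.arctan2(*(P[a]-P[b])[1::-1])))
print("seat",c)
y=bl(t,*Y,(230,160,300,300)); b=bl(t,*B,(230,160,300,300)); print(y,b)
th=.582; s_,c_=np.sin(th),np.cos(th)
py=t.onz(y[0],.058-.038*s_-.015*c_); pb=t.onz(b[0],.058+.038*s_-.015*c_)
d=(py-pb)[:2]; print(py,pb,np.linalg.norm(d),np.hypot(76*c_,84))
yaw=np.arctan2(d[1],d[0])-np.arctan2(84,-76*c_)
hd=np.array([np.cos(yaw),np.sin(yaw)])
fin=((py+pb)/2)[:2]-hd*(.015*s_)   # boss mid z=-.015 -> offset +.015*s along h
print("yaw",np.degrees(yaw)%360,"fin",fin)
E
```

```text
rest [366.33854167 180.75520833] [358 174  17  16 192] [0.60035723 0.14502456 0.064     ]
rest [349.63888889 213.42777778] [342 206  16  17 180] [0.52036893 0.18842828 0.064     ]
rest [389.04032258 200.28225806] [383 195  13  12 124] [0.56118135 0.08054951 0.014     ]
rest [375.24113475 229.65957447] [369 223  13  14 141] [0.48641115 0.11945773 0.014     ]
0.09100555930097809 -28.485407002666587
0.08428779330597429 -27.491151446951058
0.07544389700077915 58.716590027120795
0.07687696491659031 63.78658902934595
seat [0.54207966 0.13336502]
(array([267.13333333, 220.28888889]), array([264, 217,   7,   8,  45], dtype=int32)) (array([260.51020408, 262.67346939]), array([257, 259,   8,   8,  49], dtype=int32))
[0.51196302 0.3888341  0.02458109] [0.40763865 0.39832926 0.06635797] 0.10475557773330384 105.29336376679683
yaw 227.7172892159253 fin [0.46534828 0.39968194]
```

Run:
```python
from m import *
t=Cam("top");s=Cam("side")
print("plate centre",t.onz((368.75,209.7),.008))
for p in[(230+510/4,160+52/4),(230+695/4,160+147/4),(230+603/4,160+346/4),(230+412/4,160+250/4)]: print(t.onz(p,.008))
a,b=s.onz((336.2,223),.064),s.onz((379.5,223.2),.064); print("side posts",a,b,np.linalg.norm(a-b))
a,b=t.onz((365.6,182.7),.064),t.onz((350.6,213),.064); print("top posts",a,b,np.linalg.norm(a-b))
# bracket reproj
def brk(fin,yaw,th,p):
    h=np.array([np.cos(yaw),np.sin(yaw),0]);u=np.array([0,0,1.])
    X=h*np.cos(th)+u*np.sin(th);Z=-h*np.sin(th)+u*np.cos(th);Y=np.cross(Z,X)
    return np.array(fin)+X*p[0]+Y*p[1]+Z*p[2]
for nm,c,o,k in(("t",t,(230,190),8),("s",s,(220,170),8)):
    im=cv2.resize(c.im[o[1]:o[1]+75,o[0]:o[0]+75],None,fx=k,fy=k,interpolation=cv2.INTER_CUBIC)
    for p in [(i,j,.024) for i in(-.006,.006) for j in(-.029,.029)]+[(i,j,-.024) for i in(-.05,.05) for j in(-.056,.056)]+[(.045,.049,-.09),(.045,-.049,-.09)]+[(-.038,.042,-.014),(.038,-.042,-.014)]:
        q=(c.proj(brk([.4653,.3997,.058],np.radians(227.72),.582,p))-o+.5)*k
        cv2.circle(im,tuple(int(v) for v in q),3,(0,0,255),-1)
    cv2.imwrite(f"pics/{nm}2.png",im)
```

```text
plate centre [0.53842466 0.13259997 0.008     ]
[0.63558309 0.15781941 0.008     ]
[0.57123305 0.04051449 0.008     ]
[0.44459423 0.10643978 0.008     ]
[0.5066629 0.2247759 0.008    ]
side posts [0.52062555 0.1816712  0.064     ] [0.5943041  0.14190899 0.064     ] 0.08372312653921668
top posts [0.59550388 0.14703135 0.064     ] [0.52137565 0.18609252 0.064     ] 0.08379002710555224
```

View pics/t2.png

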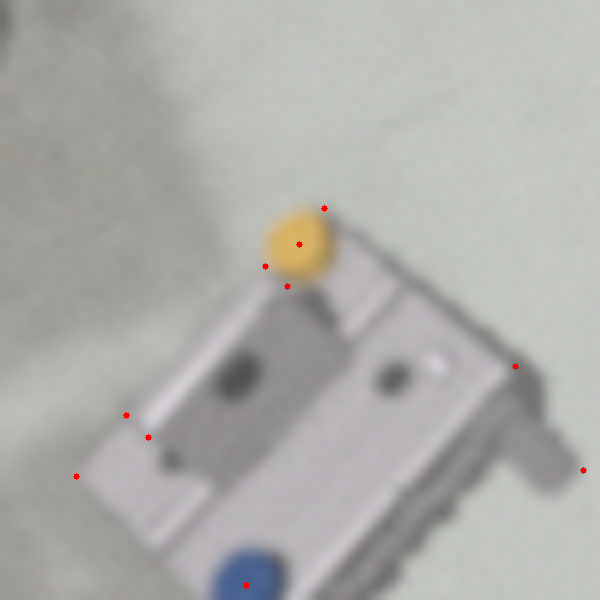

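View pics/s2.png

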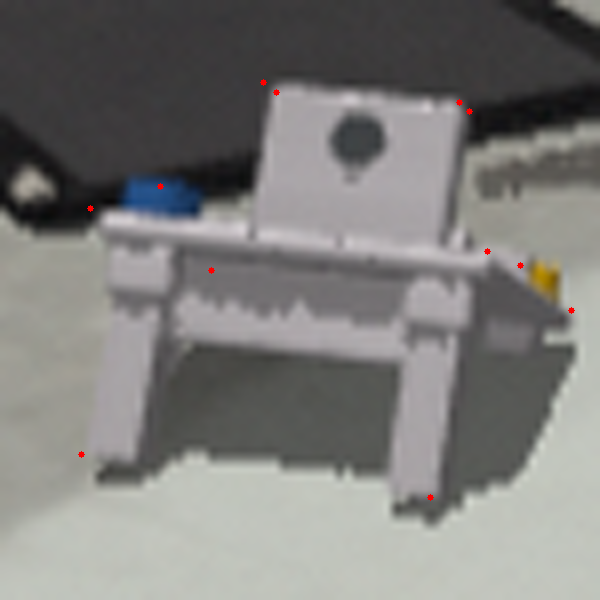

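```bash
cat > g.py <<'E'
from h import *
def axes(yaw,th):
    h=np.array([np.cos(yaw),np.sin(yaw),0]);u=np.array([0,0,1.])
    X=h*np.cos(th)+u*np.sin(th);Z=-h*np.sin(th)+u*np.cos(th);return X,np.cross(Z,X),Z
def toolR(yaw,th):
    X,Y,Z=axes(yaw,th); return np.array([-Y,-X,-Z]).T
def goal(p,Rt):
    s=get_state(); R0=q2R(s["ee_rot"]); p=np.array(p)
    print("now",s["position"].round(4),"t",round(s["t"],2),"F",s["wrist_force"].round(1),"gap",round(s["finger_gap"],4),"q",s["joint_positions"].round(2))
    print("shift cm in current tool",(R0.T@(p-s["position"])*100).round(2),"| in target tool",(Rt.T@(p-s["position"])*100).round(2))
    print("rotvec",R.from_matrix(R0.T@Rt).as_rotvec().round(3), "z ax",R0[:,2].round(3))
FIN=np.array([.4645,.3985,.058]); BY=np.radians(227.72); TH=.582
SEAT=np.array([.5407,.1325,.064]); FY=np.radians(242.4)
E
python3 - <<'E'
from g import *
Z=axes(BY,TH)[2]
goal(FIN+Z*.10,toolR(BY,TH))
E
```

```text
now [0.2057 0.4829 0.2312] t 0.35 F [ 0.6 -0.   0.8] gap 0.085 q [ 1.02  0.34  1.52  0.    1.28 -0.15]
shift cm in current tool [-28.93   7.57   8.96] | in target tool [-24.83  18.84  -1.67]
rotvec [0.576 0.098 0.326] z ax [-0. -0. -1.]
```

```bash
python3 -m jog '[[8.5,[-2.9,0.75,0.6],[0,0,0]],[8.5,[-2.9,0.75,0.6],[0,0,0]],[8.5,[-2.9,0.75,0.6],[0,0,0]],[8.5,[-2.9,0.75,0.6],[0,0,0]],[8.5,[-2.9,0.75,0.6],[0,0,0]],[8.5,[-2.9,0.75,0.6],[0,0,0]],[8.5,[-2.9,0.75,0.6],[0,0,0]],[8.5,[-2.9,0.75,0.6],[0,0,0]],[8.5,[-2.9,0.75,0.6],[0,0,0]],[8.5,[-2.9,0.75,0.6],[0,0,0]],[8.5,[0,0,0],[0.082,0.014,0.047]],[8.5,[0,0,0],[0.082,0.014,0.047]],[8.5,[0,0,0],[0.082,0.014,0.047]],[8.5,[0,0,0],[0.082,0.014,0.047]],[8.5,[0,0,0],[0.082,0.014,0.047]],[8.5,[0,0,0],[0.082,0.014,0.047]],[8.5,[0,0,0],[0.082,0.014,0.047]]]' 60
python3 - <<'E'
from g import *
Z=axes(BY,TH)[2]
goal(FIN+Z*.10,toolR(BY,TH))
E
```

```text
t: 1.77
position: [0.5147, 0.4334, 0.1711]
ee_rot: [-0.106, 0.354, 0.888, -0.275]
wrist_force: [1.0, 1.0, 0.9]
finger_gap: 0.0849
now [0.5147 0.4334 0.1711] t 1.77 F [1.  1.  0.9] gap 0.0849 q [ 0.64  1.15  0.29 -0.14  2.28 -0.24]
shift cm in current tool [1.38 1.26 2.71] | in target tool [1.37 1.24 2.73]
rotvec [-0.016 -0.005 -0.018] z ax [-0.383 -0.413 -0.826]
```

```bash
python3 -m jog '[[8.5,[0.7,0.6,1.3],[-0.016,-0.005,-0.018]],[8.5,[0.7,0.6,1.3],[0,0,0]]]' 60
python3 - <<'E'
from g import *
X,Y,Z=axes(BY,TH)
goal(FIN-Z*.016,toolR(BY,TH))
t=Cam("top");s=Cam("side")
crop(t.im,220,160,360,300,4,"pics/t3.png");crop(s.im,180,110,330,250,4,"pics/s3.png")
E
```

```text
t: 1.93
position: [0.5061, 0.4415, 0.1301]
ee_rot: [-0.106, 0.348, 0.891, -0.272]
wrist_force: [-0.7, -0.4, 0.4]
finger_gap: 0.0854
now [0.5061 0.4415 0.1301] t 1.93 F [-0.7 -0.4  0.4] gap 0.0854 q [ 0.65  1.15  0.4  -0.12  2.17 -0.22]
shift cm in current tool [ 0.14 -0.92 10.92] | in target tool [ 0.18 -1.03 10.91]
rotvec [-0.01  -0.003 -0.005] z ax [-0.378 -0.411 -0.83 ]
```

View pics/t3.png

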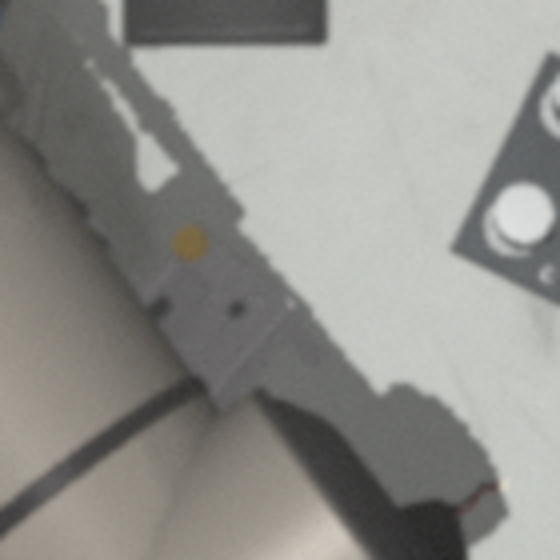

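View pics/s3.png

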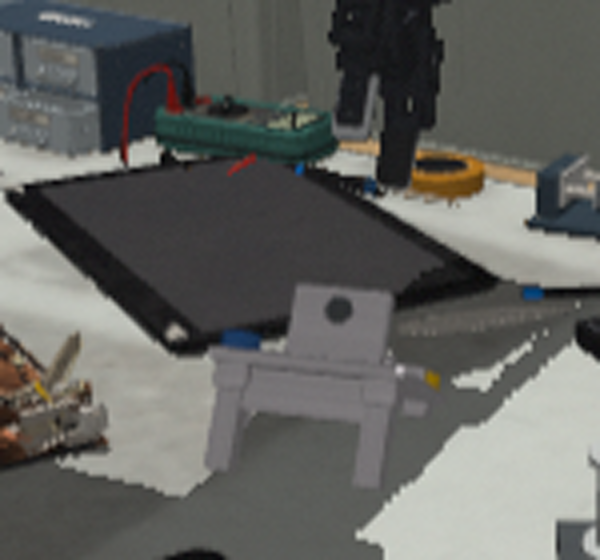

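```bash
python3 -m jog '[[8.5,[0.15,-0.5,1],[-0.01,-0.003,-0.005]],[8.5,[0,-0.5,2],[0,0,0]],[8.5,[0,0,1.5],[0,0,0]],[8.5,[0,0,0],[0,0,0]]]' 60
python3 - <<'E'
from g import *
X,Y,Z=axes(BY,TH)
goal(FIN-Z*.016,toolR(BY,TH))
s=Cam("side");print(s.proj(get_state()["position"]))
crop(s.im,180,110,330,250,4,"pics/s4.png")
E
```

```text
t: 2.37
position: [0.4796, 0.4154, 0.1003]
ee_rot: [-0.104, 0.344, 0.893, -0.269]
wrist_force: [-1.5, -0.9, -0.1]
finger_gap: 0.0852
now [0.4796 0.4154 0.1003] t 2.37 F [-1.5 -0.9 -0.1] gap 0.0852 q [ 0.64  1.05  0.71 -0.11  1.96 -0.2 ]
shift cm in current tool [-0.01  0.45  6.38] | in target tool [-0.02  0.43  6.38]
rotvec [-0.004  0.001  0.002] z ax [-0.371 -0.41  -0.833]
[266.49682811 170.45795743]
```

View pics/s4.png

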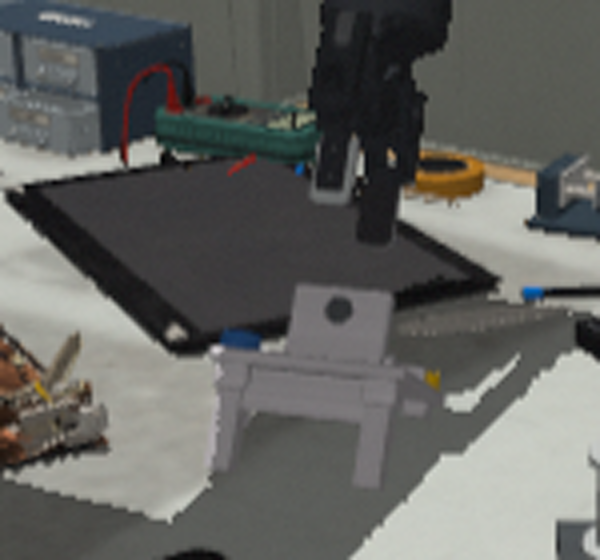

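```bash
python3 -m jog '[[8.5,[0,0.3,1],[0,0,0]],[8.5,[0,0.15,1.5],[0,0,0]],[8.5,[0,0,1.5],[0,0,0]],[8.5,[0,0,1],[0,0,0]],[8.5,[0,0,0],[0,0,0]]]' 60
python3 - <<'E'
from g import *
X,Y,Z=axes(BY,TH)
goal(FIN-Z*.016,toolR(BY,TH))
s=Cam("side")
crop(s.im,180,110,330,250,4,"pics/s5.png")
t=Cam("top")
crop(t.im,220,160,360,300,4,"pics/t5.png")
E
```

```text
t: 2.83
position: [0.4701, 0.4011, 0.0692]
ee_rot: [-0.098, 0.346, 0.896, -0.26]
wrist_force: [-0.2, 0.6, 0.1]
finger_gap: 0.0852
now [0.4701 0.4011 0.0692] t 2.83 F [-0.2  0.6  0.1] gap 0.0852 q [ 0.64  1.02  0.85 -0.11  1.83 -0.19]
shift cm in current tool [0.26 0.09 2.85] | in target tool [0.24 0.14 2.85]
rotvec [ 0.018  0.005 -0.001] z ax [-0.356 -0.399 -0.845]
```

View pics/s5.png

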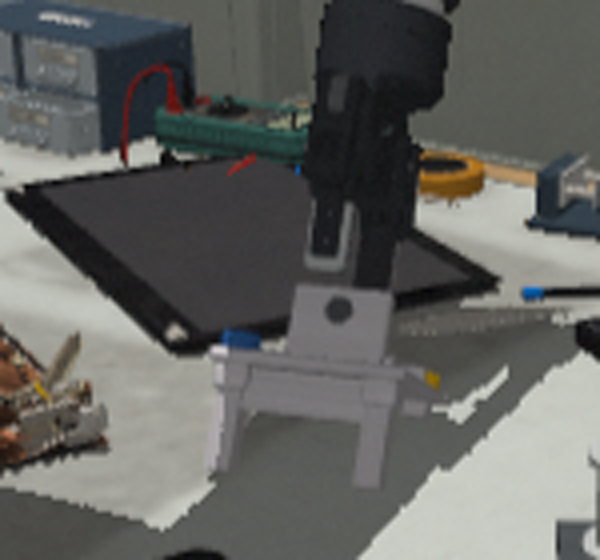

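View pics/t5.png

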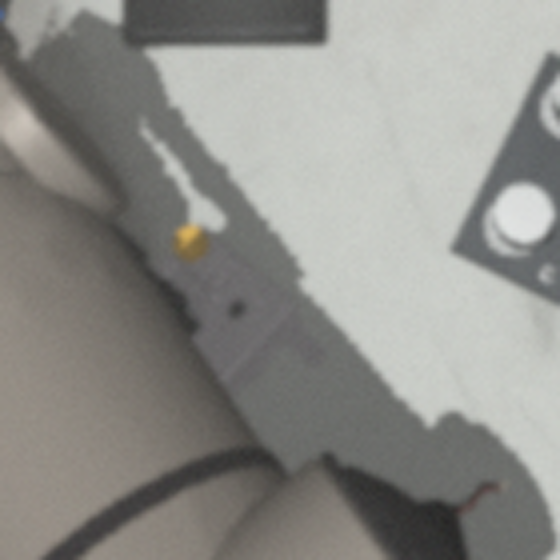

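Run:
```python
from g import *
s=Cam("side");st=get_state();R0=q2R(st["ee_rot"]);p=st["position"]
f=lambda q:((s.proj(q)-[180,110]+.5)*4).round()
for y in(-.05,-.043,0,.043,.05):
  print(y,[f(p+R0@[x,y,z]) for z in(-.013,0) for x in(-.011,.011)])
X,Y,Z=axes(BY,TH)
print("fintop",[f(FIN+Z*.024+Y*a) for a in(-.029,.029)])
```

```text
-0.05 [array([341., 267.]), array([302., 264.]), array([337., 291.]), array([298., 287.])]
-0.043 [array([344., 270.]), array([306., 266.]), array([341., 293.]), array([302., 290.])]
0 [array([366., 286.]), array([329., 282.]), array([363., 308.]), array([326., 305.])]
0.043 [array([386., 300.]), array([350., 297.]), array([382., 322.]), array([347., 318.])]
0.05 [array([389., 303.]), array([353., 299.]), array([386., 324.]), array([350., 320.])]
fintop [array([295., 285.]), array([392., 294.])]
```

```bash
python3 -m jog '[[8.5,[0.24,0.14,0.7],[0.018,0.005,0]],[8.5,[0,0,0.8],[0,0,0]],[8.5,[0,0,0.5],[0,0,0]],[8.5,[0,0,0],[0,0,0]]]' 60
python3 - <<'E'
from g import *
X,Y,Z=axes(BY,TH)
goal(FIN-Z*.016,toolR(BY,TH))
E
```

```text
t: 3.32
position: [0.4639, 0.3976, 0.0535]
ee_rot: [-0.102, 0.346, 0.894, -0.265]
wrist_force: [0.3, -0.9, -0.0]
finger_gap: 0.0849
now [0.4639 0.3976 0.0535] t 3.32 F [ 0.3 -0.9 -0. ] gap 0.0849 q [ 0.64  1.03  0.88 -0.11  1.8  -0.19]
shift cm in current tool [ 0.01 -0.17  1.17] | in target tool [ 0.01 -0.16  1.17]
rotvec [ 0.007  0.001 -0.001] z ax [-0.366 -0.403 -0.839]
```

```bash
python3 -m jog '[[8.5,[0,-0.15,0.7],[0.007,0.001,-0.001]],[8.5,[0,0,0.6],[0,0,0]],[8.5,[0,0,0],[0,0,0]]]' 60
python3 - <<'E'
from g import *
X,Y,Z=axes(BY,TH)
goal(FIN-Z*.016,toolR(BY,TH))
s=Cam("side")
crop(s.im,180,110,330,250,4,"pics/s6.png")
E
```

```text
t: 3.57
position: [0.4574, 0.3907, 0.042]
ee_rot: [-0.104, 0.345, 0.893, -0.268]
wrist_force: [-0.4, -0.2, 0.2]
finger_gap: 0.0848
now [0.4574 0.3907 0.042 ] t 3.57 F [-0.4 -0.2  0.2] gap 0.0848 q [ 0.64  1.03  0.92 -0.11  1.77 -0.19]
shift cm in current tool [ 0.    0.   -0.32] | in target tool [ 0.    0.   -0.32]
rotvec [-0.002 -0.    -0.   ] z ax [-0.371 -0.408 -0.834]
```

View pics/s6.png

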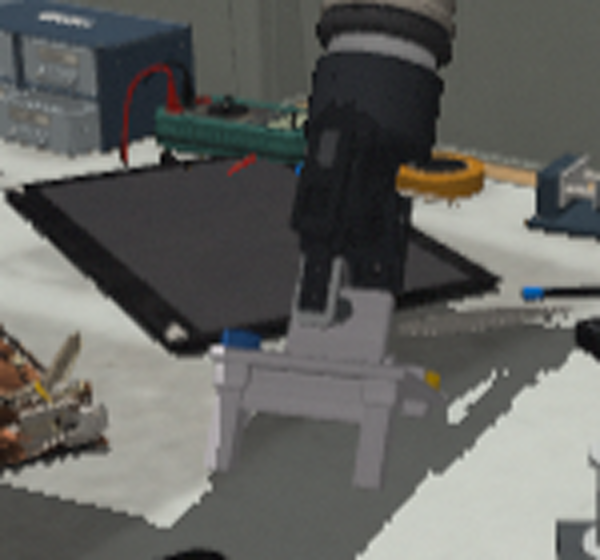

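```bash
python3 -m jog '[[8.5,[0,0,-0.3],[0,0,0]],[4,[0,0,0],[0,0,0]],[2,[0,0,0],[0,0,0]],[0.5,[0,0,0],[0,0,0]],[0.5,[0,0,0],[0,0,0]],[0.5,[0,0,0],[0,0,0]],[0.5,[0,0,0],[0,0,0]],[0.5,[0,0,0],[0,0,0]]]' 70
python3 - <<'E'
from g import *
X,Y,Z=axes(BY,TH)
goal(FIN-Z*.016,toolR(BY,TH))
s=Cam("side");t=Cam("top")
crop(s.im,180,110,330,250,4,"pics/s7.png")
E
```

```text
t: 4.28
position: [0.4597, 0.3928, 0.0458]
ee_rot: [-0.103, 0.346, 0.894, -0.267]
wrist_force: [-0.1, 0.3, -1.2]
finger_gap: 0.0111
now [0.4597 0.3928 0.0458] t 4.28 F [-0.1  0.3 -1.2] gap 0.0111 q [ 0.64  1.03  0.9  -0.11  1.78 -0.19]
shift cm in current tool [ 0.02 -0.05  0.17] | in target tool [ 0.02 -0.05  0.17]
rotvec [ 0.001 -0.    -0.   ] z ax [-0.369 -0.406 -0.836]
```

View pics/s7.png

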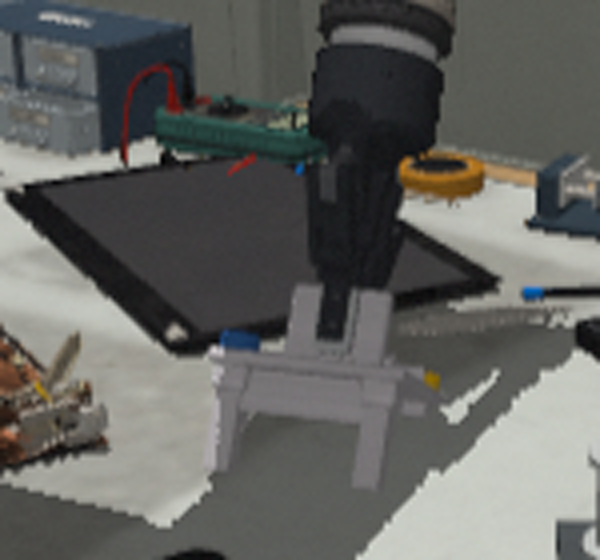

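```bash
python3 -m jog '[[0.5,[0,-0.6,-0.9],[0,0,0]],[0.5,[0,-1.2,-1.8],[0,0,0]],[0.5,[0,-1.32,-2],[0,0,0]],[0.5,[0,-1.32,-2],[0,0,0]],[0.5,[0,-1.32,-2],[0,0,0]],[0.5,[0,-1.32,-2],[0,0,0]],[0.5,[0,-0.6,-1],[0,0,0]],[0.5,[0,0,0],[-0.05,0,0]],[0.5,[0,0,0],[-0.09,0,0]],[0.5,[0,0,0],[-0.1,0,0]],[0.5,[0,0,0],[-0.1,0,0]],[0.5,[0,0,0],[-0.1,0,0]],[0.5,[0,0,0],[-0.09,0,0]],[0.5,[0,0,0],[-0.04,0,0]],[0.5,[0,0,0],[0,0,0]]]' 70
python3 - <<'E'
from g import *
X,Y,Z=axes(FY,0)
goal(SEAT+Z*(.04-.014+.08),toolR(FY,0))
s=Cam("side");t=Cam("top")
cv2.imwrite("pics/s8.png",s.im)
E
```

```text
t: 5.63
position: [0.4561, 0.3911, 0.1941]
ee_rot: [0.0, 0.361, 0.933, 0.004]
wrist_force: [-0.4, -0.8, -3.3]
finger_gap: 0.0112
now [0.4561 0.3911 0.1941] t 5.63 F [-0.4 -0.8 -3.3] gap 0.0112 q [ 0.58  0.51  1.37  0.    1.26 -0.25]
shift cm in current tool [-23.67 -13.45   2.26] | in target tool [-19.48 -19.     2.41]
rotvec [ 0.007 -0.001 -0.257] z ax [ 0.003  0.007 -1.   ]
```

View pics/s8.png

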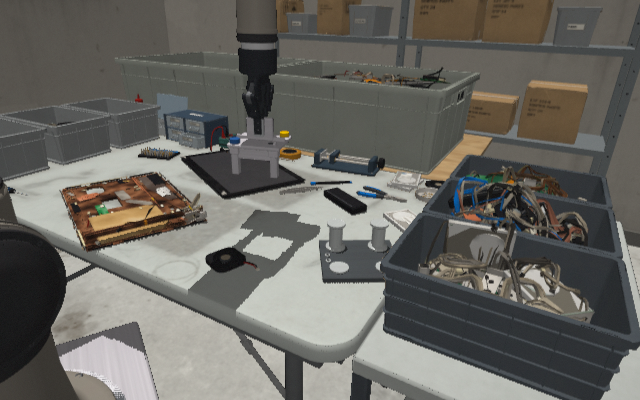

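```bash
python3 -m jog '[[0.5,[-1.5,-0.85,0],[0.007,0,0]],[0.5,[-3,-1.7,0],[0,0,0]],[0.5,[-3.2,-1.8,0],[0,0,0]],[0.5,[-3.2,-1.8,0],[0,0,0]],[0.5,[-3.2,-1.8,0],[0,0,0]],[0.5,[-3.2,-1.8,0],[0,0,0]],[0.5,[-3,-1.7,0],[0,0,0]],[0.5,[-1.5,-0.9,0],[0,0,0]],[0.5,[0,0,0],[0,0,-0.08]],[0.5,[0,0,0],[0,0,-0.1]],[0.5,[0,0,0],[0,0,-0.07]],[0.5,[0,0,0],[0,0,0]]]' 70
python3 - <<'E'
from g import *
X,Y,Z=axes(FY,0)
goal(SEAT+Z*(.04-.014+.08),toolR(FY,0))
E
```

```text
t: 6.73
position: [0.5439, 0.1451, 0.1878]
ee_rot: [-0.013, 0.234, 0.972, -0.009]
wrist_force: [0.2, -0.8, -4.9]
finger_gap: 0.011
now [0.5439 0.1451 0.1878] t 6.73 F [ 0.2 -0.8 -4.9] gap 0.011 q [ 0.13  0.46  1.46 -0.01  1.25 -0.97]
shift cm in current tool [-0.33 -1.22  1.81] | in target tool [-0.3  -1.26  1.78]
rotvec [-0.023 -0.02   0.009] z ax [-0.029 -0.012 -1.   ]
```

```bash
python3 -m jog '[[0.5,[-0.3,-0.9,0.8],[-0.023,-0.02,0.009]],[0.5,[0,-0.3,1.2],[0,0,0]],[0.5,[0,0,0],[0,0,0]],[0.5,[0,0,0],[0,0,0]]]' 70
python3 - <<'E'
from m import *
from g import *
X,Y,Z=axes(FY,0)
goal(SEAT+Z*(.04-.014),toolR(FY,0))
s=Cam("side");t=Cam("top")
crop(s.im,270,130,430,290,4,"pics/s9.png");crop(t.im,300,140,440,280,4,"pics/t9.png")
E
```

```text
t: 7.07
position: [0.5426, 0.1336, 0.1663]
ee_rot: [-0.002, 0.242, 0.97, -0.001]
wrist_force: [0.3, -1.1, -4.1]
finger_gap: 0.0114
now [0.5426 0.1336 0.1663] t 7.07 F [ 0.3 -1.1 -4.1] gap 0.0114 q [ 0.1   0.46  1.52 -0.    1.16 -0.98]
shift cm in current tool [ 0.09 -0.16  7.63] | in target tool [ 0.12 -0.18  7.63]
rotvec [-0.003 -0.004 -0.007] z ax [-0.005 -0.001 -1.   ]
```

View pics/s9.png

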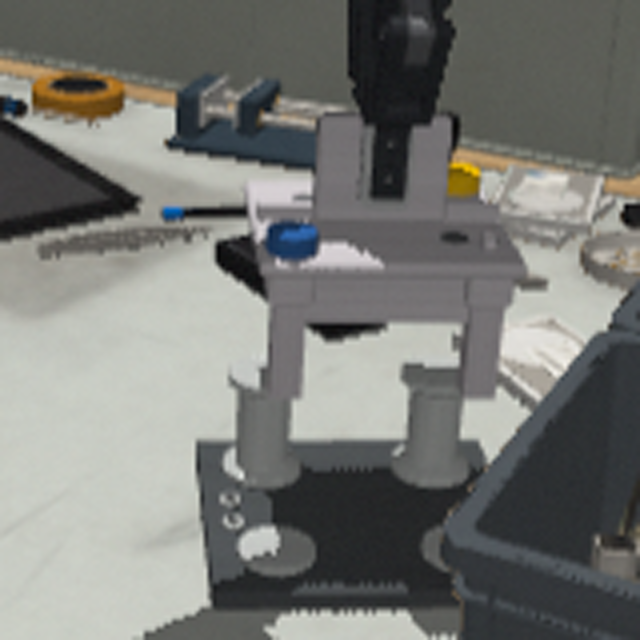

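View pics/t9.png

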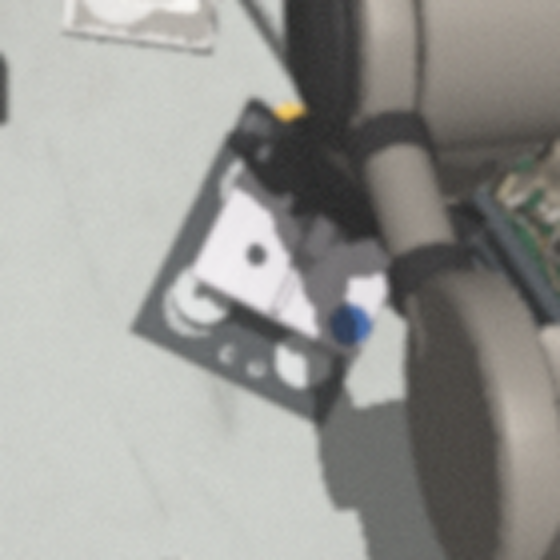

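Run:
```python
from m import *
from g import *
st=get_state();R0=q2R(st["ee_rot"]);p=st["position"]
X,Y,Z=-R0[:,1],-R0[:,0],-R0[:,2]
fin=p+Z*.0143; bl_=fin+.038*X-.042*Y-.019*Z; ye=fin-.038*X+.042*Y-.019*Z
s=Cam("side");t=Cam("top")
bt=bl(t,*B,(300,140,440,280));bs=bl(s,*B,(325,175,352,200));ys=bl(s,*Y,(375,165,395,185))
print(bt,bs,ys)
print("blue kin",bl_,"top",t.onz(bt[0],bl_[2]),"side",s.onz(bs[0],bl_[2]))
print("tri",tri(t,bt[0],s,bs[0]))
print("yaw now",np.degrees(np.arctan2(X[1],X[0]))%360)
```

```text
Traceback (most recent call last):
TypeError: bl() takes 4 positional arguments but 5 were given
```

```bash
cat > c.py <<'E'
import m
from m import *
from g import *
st=get_state();R0=q2R(st["ee_rot"]);p=st["position"]
bX,bY,bZ=-R0[:,1],-R0[:,0],-R0[:,2]
fin=p+bZ*.0143; bl_=fin+.038*bX-.042*bY-.019*bZ; ye=fin-.038*bX+.042*bY-.019*bZ
s=Cam("side");t=Cam("top")
def near(c,col,P,r=12):
    u,v=c.proj(P).astype(int); return bl(c,*col,(u-r,v-r,u+r,v+r))
if __name__=="__main__":
    bt=near(t,m.B,bl_);bs=near(s,m.B,bl_)
    print(bt,t.proj(bl_),bs,s.proj(bl_))
    print("blue kin",bl_,"top",t.onz(bt[0],bl_[2]),"side",s.onz(bs[0],bl_[2]))
    print("tri",tri(t,bt[0],s,bs[0]))
    print("yaw now",np.degrees(np.arctan2(bX[1],bX[0]))%360)
E
python3 c.py
```

```text
(array([387.32786885, 220.59016393]), array([383, 217,  10,   8,  61], dtype=int32)) [387.74821125 220.78629107] (array([342.74, 189.33]), array([337, 185,  13,  10, 100], dtype=int32)) [342.23306812 189.50140321]
blue kin [0.48787498 0.11982826 0.1623545 ] top [0.48830349 0.12069888 0.1623545 ] side [0.48905174 0.12007006 0.1623545 ]
tri (array([0.48873862, 0.12041516, 0.16218906]), np.float64(0.0009359208189774001))
yaw now 242.10251910082772
```

```bash
python3 -m jog '[[0.5,[0.1,-0.28,1],[-0.003,-0.004,-0.005]],[0.5,[0,0,1.6],[0,0,0]],[0.5,[0,0,1.6],[0,0,0]],[0.5,[0,0,1],[0,0,0]],[0.5,[0,0,0],[0,0,0]],[0.5,[0,0,0],[0,0,0]]]' 70
python3 - <<'E'
from c import *
goal([.5403,.1315,.0897],toolR(FY,0))
crop(s.im,270,130,430,290,4,"pics/s10.png");crop(t.im,300,140,440,280,4,"pics/t10.png")
E
```

```text
t: 7.87
position: [0.5427, 0.1327, 0.1165]
ee_rot: [0.004, 0.238, 0.971, 0.001]
wrist_force: [0.3, -0.2, -4.0]
finger_gap: 0.0112
now [0.5429 0.1327 0.1169] t 7.97 F [ 0.   0.  -3.8] gap 0.0111 q [ 0.1   0.51  1.59 -0.    1.02 -0.99]
shift cm in current tool [ 0.2  -0.24  2.72] | in target tool [ 0.18 -0.23  2.72]
rotvec [0.005 0.009 0.001] z ax [ 0.01   0.001 -1.   ]
```

View pics/s10.png

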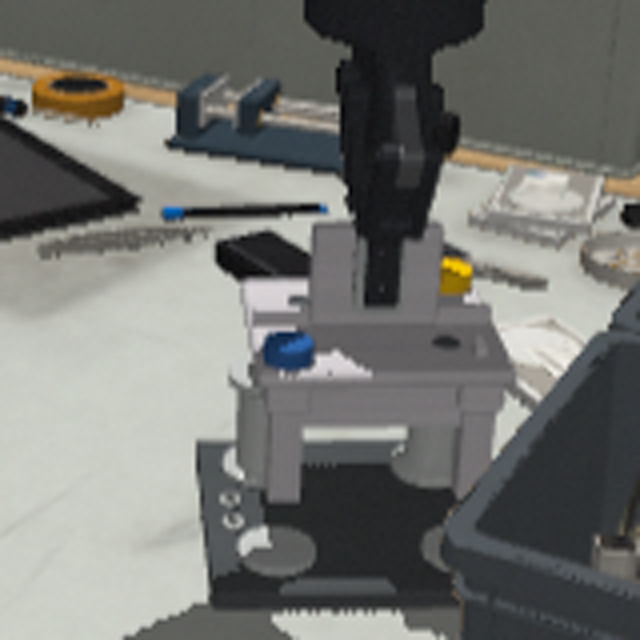

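View pics/t10.png

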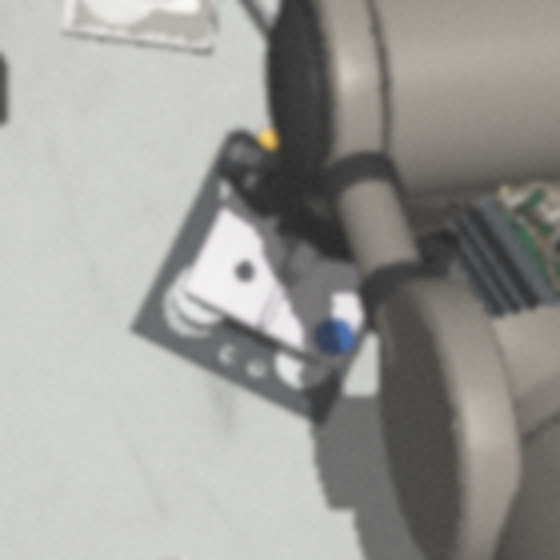

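```bash
python3 -m jog '[[0.5,[0.2,-0.24,0.7],[0.005,0.009,0.001]],[0.5,[0,0,0.9],[0,0,0]],[0.5,[0,0,0.3],[0,0,0]],[0.5,[0,0,0],[0,0,0]],[0.5,[0,0,0],[0,0,0]]]' 70
python3 - <<'E'
from c import *
goal([.5403,.1315,.0897],toolR(FY,0))
bt=near(t,m.B,bl_);bs=near(s,m.B,bl_)
print("blue kin",bl_,"top",t.onz(bt[0],bl_[2]),"side",s.onz(bs[0],bl_[2]))
crop(s.im,290,180,400,290,6,"pics/s11.png")
E
```

```text
t: 8.38
position: [0.5413, 0.1315, 0.0982]
ee_rot: [0.001, 0.239, 0.971, 0.001]
wrist_force: [0.4, 0.1, -3.7]
finger_gap: 0.0112
now [0.5414 0.1315 0.0984] t 8.48 F [ 0.7 -0.1 -4.8] gap 0.0111 q [ 0.1   0.54  1.61  0.    0.99 -0.99]
shift cm in current tool [ 0.09 -0.06  0.87] | in target tool [ 0.09 -0.05  0.87]
rotvec [ 0.002  0.002 -0.001] z ax [ 0.003  0.001 -1.   ]
blue kin [0.48643559 0.11734965 0.09329767] top [0.4872254  0.11760206 0.09329767] side [0.48730526 0.11727543 0.09329767]
```

View pics/s11.png

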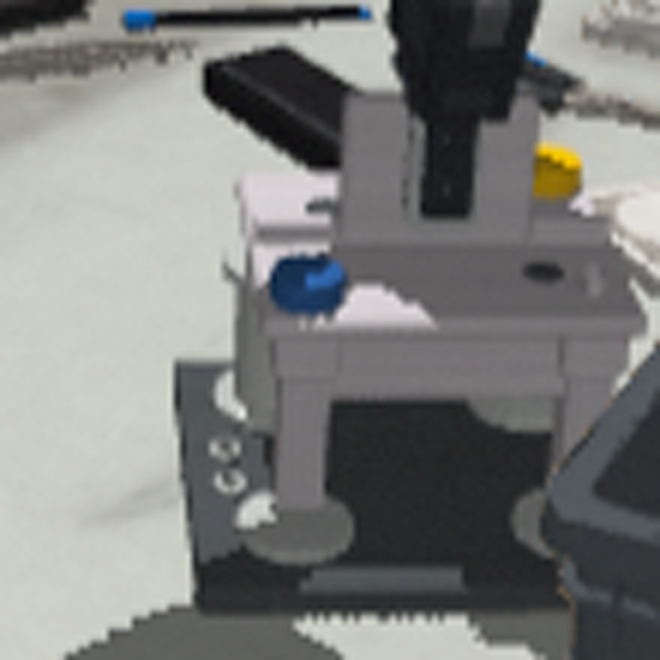

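```bash
python3 -m jog '[[0.5,[0.08,-0.05,0.3],[0.002,0.002,0]],[0.5,[0,0,0.25],[0,0,0]],[0.5,[0,0,0.15],[0,0,0]],[0.5,[0,0,0],[0,0,0]],[0.5,[0,0,0],[0,0,0]]]' 70
python3 - <<'E'
from g import *
goal([.5403,.1315,.0897],toolR(FY,0))
E
```

```text
t: 8.9
position: [0.5408, 0.1316, 0.0913]
ee_rot: [0.001, 0.239, 0.971, 0.0]
wrist_force: [-0.4, 0.8, -4.1]
finger_gap: 0.011
now [0.5408 0.1316 0.0913] t 8.9 F [-0.4  0.8 -4.1] gap 0.011 q [ 0.1   0.54  1.62 -0.    0.98 -0.99]
shift cm in current tool [ 0.04 -0.03  0.16] | in target tool [ 0.04 -0.03  0.16]
rotvec [ 0.001  0.001 -0.001] z ax [ 0.001  0.    -1.   ]
```

```bash
python3 -m jog '[[0.5,[0,0,0.15],[0,0,0]],[0.5,[0,0,0.05],[0,0,0]],[0.5,[0,0,0],[0,0,0]]]' 70; python3 -m jog '[[0.5,[0,0,0.1],[0,0,0]],[0.5,[0,0,0],[0,0,0]]]' 70
python3 - <<'E'
from c import *
goal([.5403,.1315,.0897],toolR(FY,0))
crop(s.im,290,180,400,290,6,"pics/s12.png");crop(t.im,300,140,440,280,4,"pics/t12.png")
E
```

```text
t: 9.15
position: [0.5409, 0.1316, 0.0893]
ee_rot: [0.001, 0.239, 0.971, 0.0]
wrist_force: [0.3, 0.6, -2.3]
finger_gap: 0.0108
t: 9.32
position: [0.5413, 0.1318, 0.0894]
ee_rot: [0.001, 0.239, 0.971, 0.001]
wrist_force: [-0.6, -1.0, -5.3]
finger_gap: 0.0109
now [0.5415 0.1318 0.0893] t 9.42 F [ 0.2 -0.1 -2.3] gap 0.0112 q [ 0.1   0.55  1.62  0.    0.97 -0.99]
shift cm in current tool [ 0.09 -0.09 -0.04] | in target tool [ 0.09 -0.09 -0.04]
rotvec [ 0.002  0.003 -0.001] z ax [ 0.004  0.001 -1.   ]
```

View pics/s12.png

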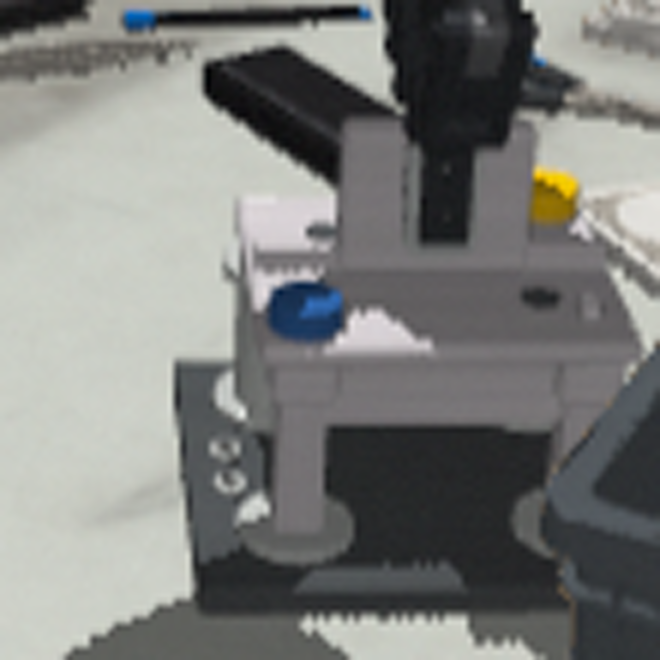

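```bash
python3 -m jog '[[0.5,[0,0,0.15],[0,0,0]],[0.5,[0,0,0.1],[0,0,0]],[0.5,[0,0,0],[0,0,0]]]' 70;  python3 - <<'E'
from g import *
goal([.5403,.1315,.0897],toolR(FY,0))
E
```

```text
t: 9.67
position: [0.5416, 0.132, 0.0894]
ee_rot: [0.002, 0.239, 0.971, 0.001]
wrist_force: [-0.4, -0.5, -2.9]
finger_gap: 0.0115
now [0.5416 0.132  0.0894] t 9.67 F [-0.4 -0.5 -2.9] gap 0.0115 q [ 0.1   0.55  1.62  0.    0.97 -0.99]
shift cm in current tool [ 0.09 -0.11 -0.03] | in target tool [ 0.1  -0.11 -0.03]
rotvec [ 0.003  0.004 -0.   ] z ax [ 0.005  0.001 -1.   ]
```

```bash
python3 -m jog '[[0.5,[0,0,0.4],[0,0,0]]]' 70; python3 -m jog '[[0.5,[0,0,0.4],[0,0,0]]]' 70; python3 -m jog '[[0.5,[0,0,0],[0,0,0]]]' 70;  python3 - <<'E'
from g import *
goal([.5403,.1315,.0897],toolR(FY,0))
E
```

```text
t: 9.75
position: [0.5424, 0.1323, 0.0889]
ee_rot: [0.004, 0.239, 0.971, 0.001]
wrist_force: [-17.1, -1.3, 57.3]
finger_gap: 0.0113
t: 9.83
position: [0.5425, 0.1323, 0.0889]
ee_rot: [0.004, 0.238, 0.971, 0.002]
wrist_force: [-16.1, -2.5, 41.2]
finger_gap: 0.0109
t: 9.92
position: [0.5425, 0.1324, 0.0904]
ee_rot: [0.005, 0.238, 0.971, 0.002]
wrist_force: [-0.0, -1.1, -4.9]
finger_gap: 0.0113
now [0.5425 0.1324 0.0904] t 9.92 F [-0.  -1.1 -4.9] gap 0.0113 q [ 0.1   0.54  1.62 -0.    0.96 -0.99]
shift cm in current tool [ 0.16 -0.18  0.07] | in target tool [ 0.16 -0.18  0.07]
rotvec [0.006 0.009 0.   ] z ax [ 0.011  0.001 -1.   ]
```

```bash
python3 -m jog '[[0.5,[0.12,-0.15,-0.05],[0.006,0.009,0]],[0.5,[0,0,0.05],[0,0,0]],[0.5,[0,0,0.1],[0,0,0]]]' 70
python3 - <<'E'
from g import *
goal([.5408,.1318,.0893],toolR(FY,0))
E
```

```text
t: 10.17
position: [0.541, 0.1315, 0.0893]
ee_rot: [0.0, 0.238, 0.971, 0.0]
wrist_force: [0.3, 0.4, -4.5]
finger_gap: 0.0114
now [0.541  0.1315 0.0893] t 10.17 F [ 0.3  0.4 -4.5] gap 0.0114 q [ 0.1   0.55  1.62 -0.    0.97 -0.99]
shift cm in current tool [0.03 0.01 0.  ] | in target tool [0.03 0.01 0.  ]
rotvec [0.    0.001 0.   ] z ax [ 0.001 -0.    -1.   ]
```

```bash
python3 -m jog '[[0.5,[0,0,0.1],[0,0,0]],[0.5,[0,0,0.1],[0,0,0]]]' 20; python3 -m jog '[[0.5,[0,0,0.1],[0,0,0]],[0.5,[0,0,0.05],[0,0,0]],[2,[0,0,0],[0,0,0]],[2.5,[0,0,0],[0,0,0]],[3,[0,0,0],[0,0,0]],[5,[0,0,0],[0,0,0]],[5,[0,0,0],[0,0,0]]]' 20
python3 - <<'E'
from c import *
goal([.5403,.1315,.0897],toolR(FY,0))
crop(s.im,290,180,400,290,6,"pics/s13.png");crop(t.im,300,140,440,280,4,"pics/t13.png")
E
```

```text
t: 10.33
position: [0.541, 0.1316, 0.089]
ee_rot: [0.0, 0.238, 0.971, 0.0]
wrist_force: [-7.0, -1.0, 13.9]
finger_gap: 0.0113
t: 10.92
position: [0.5421, 0.1316, 0.0882]
ee_rot: [0.001, 0.238, 0.971, 0.0]
wrist_force: [-0.8, -0.1, 0.7]
finger_gap: 0.0498
now [0.542  0.1315 0.0882] t 11.02 F [-0.2 -0.3 -0.2] gap 0.0501 q [ 0.1   0.55  1.62 -0.    0.97 -0.99]
shift cm in current tool [ 0.15 -0.08 -0.15] | in target tool [ 0.15 -0.08 -0.15]
rotvec [0.001 0.002 0.   ] z ax [ 0.002 -0.    -1.   ]
```

View pics/s13.png

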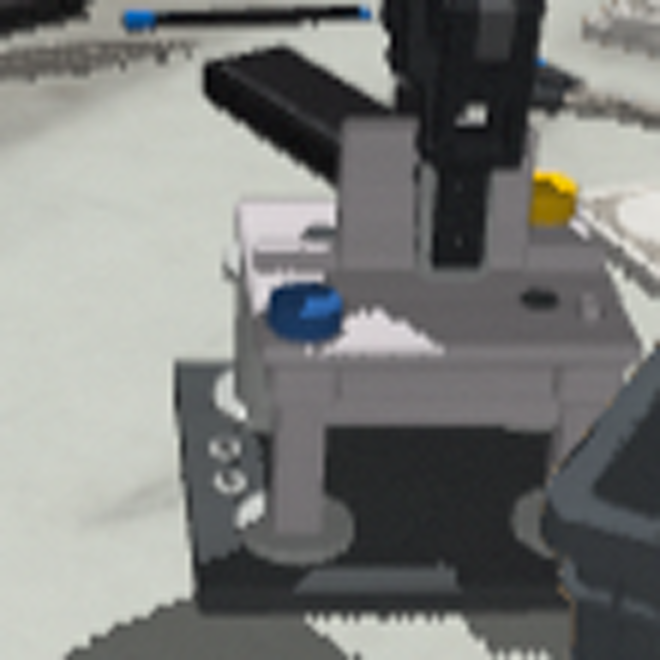

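```bash
python3 -m jog '[[5,[0,0,-0.6],[0,0,0]],[5,[0,0,-1.5],[0,0,0]],[5,[0,0,-2],[0,0,0]],[5,[0,0,-2.5],[0,0,0]],[5,[0,0,-3],[0,0,0]],[0,[3.5,0,-2],[0,0,0]],[0,[3.5,0,0],[0,0,0]],[0,[3.5,0,0],[0,0,0]],[0,[3.5,0,0],[0,0,0]],[0,[3.5,0,0],[0,0,0]],[0,[0,0,0],[0,0,0]]]' 20
python3 - <<'E'
from c import *
goal([.5403,.1315,.0897],toolR(FY,0))
cv2.imwrite("pics/s14.png",s.im);cv2.imwrite("pics/t14.png",t.im)
crop(t.im,300,140,440,280,4,"pics/t14c.png")
E
```

```text
t: 11.93
position: [0.3824, 0.2141, 0.2129]
ee_rot: [0.003, 0.241, 0.97, 0.002]
wrist_force: [-0.5, 1.2, 1.2]
finger_gap: -0.0001
now [0.3866 0.213  0.2133] t 12.03 F [-0.6 -0.1  0.2] gap -0.0004 q [ 0.33  0.2   1.77 -0.    1.16 -0.75]
shift cm in current tool [-17.3   -0.08  12.49] | in target tool [-17.39  -0.1   12.36]
rotvec [ 0.006  0.008 -0.006] z ax [ 0.01   0.002 -1.   ]
```

View pics/s14.png

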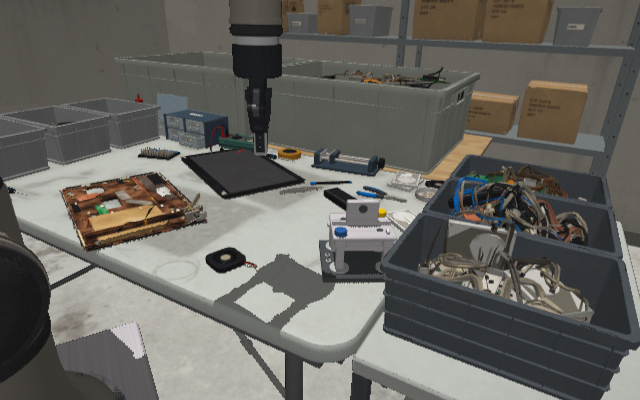

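View pics/t14c.png

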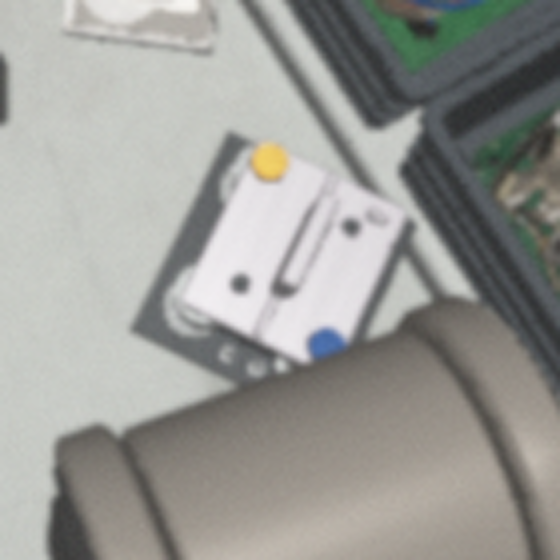

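The bracket is standing square on the fixture, and all the bystanders are still in place. Next I'll measure the bosses.

```bash
cat > b.py <<'E'
import m
from m import *
from g import *
t=Cam("top");s=Cam("side")
X,Yx,Z=axes(FY,0); o={}
for n,col,sg in(("yel",m.Y,-1),("blu",m.B,1)):
    P=SEAT+sg*(.038*X-.042*Yx)+Z*.021
    for cn,c in(("top",t),("side",s)):
        u,v=c.proj(P).astype(int)
        try:
            k=bl(c,*col,(u-12,v-12,u+12,v+12)); q=c.onz(k[0],.085); print(n,cn,k[0].round(1),k[1],q.round(4),"nominal",P.round(4)); o[n,cn]=q
        except Exception as e: print(n,cn,"none")
if ("yel","top") in o and ("blu","top") in o:
    d=o["yel","top"]-o["blu","top"]; print("centre",(o["yel","top"]+o["blu","top"])/2,"yaw",np.degrees(np.arctan2(d[1],d[0])-np.arctan2(84,-76))%360,np.linalg.norm(d))
E
python3 b.py
```

```text
yel top [366.8 180.2] [363 176   9   9  53] [0.5965 0.1473 0.085 ] nominal [0.5955 0.1467 0.085 ]
yel side [381.4 212.5] [378 208   8   9  62] [0.5985 0.1442 0.085 ] nominal [0.5955 0.1467 0.085 ]
blu top [380.9 224.9] [378 223   8   5  31] [0.4891 0.119  0.085 ] nominal [0.4859 0.1183 0.085 ]
blu side [340.4 231.4] [335 227  12  10 104] [0.4865 0.1168 0.085 ] nominal [0.4859 0.1183 0.085 ]
centre [0.54279647 0.13312285 0.085     ] yaw 242.63483637641286 0.1110528495422909
```

Run:
```python
from g import *
goal([.5996,.1472,.13],toolR(FY,0))
```

```text
now [0.3882 0.2123 0.2128] t 12.13 F [ 0.5 -0.1 -0.2] gap 0.0001 q [ 0.33  0.2   1.77 -0.    1.16 -0.75]
shift cm in current tool [-21.66   4.16   8.47] | in target tool [-21.75   4.03   8.28]
rotvec [ 0.006  0.008 -0.008] z ax [ 0.009  0.002 -1.   ]
```

```bash
python3 -m jog '[[0,[-2,0.4,0],[0.006,0.008,-0.008]],[0,[-3.3,0.6,0],[0,0,0]],[0,[-3.3,0.6,0],[0,0,0]],[0,[-3.3,0.6,0],[0,0,0]],[0,[-3.3,0.6,0],[0,0,0]],[0,[-3.3,0.6,0],[0,0,0]],[0,[-2.2,0.4,0],[0,0,0]],[0,[-0.8,0.2,0],[0,0,0]],[0,[0,0,2],[0,0,0]],[0,[0,0,2.5],[0,0,0]],[0,[0,0,0],[0,0,0]],[0,[0,0,0],[0,0,0]]]' 20
python3 - <<'E'
from g import *
goal([.5996,.1472,.0905],toolR(FY,0))
E
```

```text
t: 13.13
position: [0.62, 0.1291, 0.1605]
ee_rot: [0.0, 0.248, 0.969, -0.001]
wrist_force: [0.2, 0.9, 0.5]
finger_gap: -0.0002
now [0.62   0.1291 0.1605] t 13.13 F [0.2 0.9 0.5] gap -0.0002 q [ 0.09  0.6   1.3  -0.    1.24 -0.98]
shift cm in current tool [2.67 0.62 7.  ] | in target tool [2.65 0.66 7.  ]
rotvec [-0.002  0.    -0.019] z ax [-0.    -0.002 -1.   ]
```

```bash
python3 -m jog '[[0,[1.3,0.3,0.5],[-0.002,0,-0.015]],[0,[1.3,0.3,1],[0,0,0]],[0,[0,0,1],[0,0,0]],[0,[0,0,0.8],[0,0,0]],[0,[0,0,0],[0,0,0]]]' 20
python3 - <<'E'
from g import *
goal([.5996,.1472,.0905],toolR(FY,0))
E
```

```text
t: 13.55
position: [0.6037, 0.1442, 0.1299]
ee_rot: [0.003, 0.242, 0.97, 0.001]
wrist_force: [-0.0, -0.8, 0.3]
finger_gap: 0.0003
now [0.6037 0.1442 0.1299] t 13.55 F [-0.  -0.8  0.3] gap 0.0003 q [ 0.11  0.6   1.39 -0.    1.15 -0.97]
shift cm in current tool [0.53 0.06 3.93] | in target tool [0.51 0.08 3.94]
rotvec [ 0.003  0.005 -0.007] z ax [ 0.006  0.    -1.   ]
```

```bash
python3 -m jog '[[0,[0.5,0.06,0],[0.003,0.005,-0.005]],[0,[0,0,0.8],[0,0,0]],[0,[0,0,1],[0,0,0]],[0,[0,0,0.5],[0,0,0]],[0,[0,0,0],[0,0,0]],[0,[0,0,0],[0,0,0]]]' 20
python3 - <<'E'
from c import *
goal([.5996,.1472,.0905],toolR(FY,0))
crop(s.im,330,130,430,250,5,"pics/s15.png");crop(t.im,310,140,450,260,5,"pics/t15.png")
E
```

```text
t: 14.05
position: [0.6017, 0.146, 0.106]
ee_rot: [0.001, 0.24, 0.971, 0.0]
wrist_force: [0.5, -0.5, 1.6]
finger_gap: 0.0002
now [0.6018 0.1461 0.1063] t 14.15 F [1.1 0.3 0.4] gap 0.0001 q [ 0.11  0.63  1.42 -0.    1.1  -0.97]
shift cm in current tool [ 0.25 -0.    1.58] | in target tool [0.24 0.   1.58]
rotvec [ 0.001  0.003 -0.002] z ax [ 0.003 -0.    -1.   ]
```

View pics/s15.png

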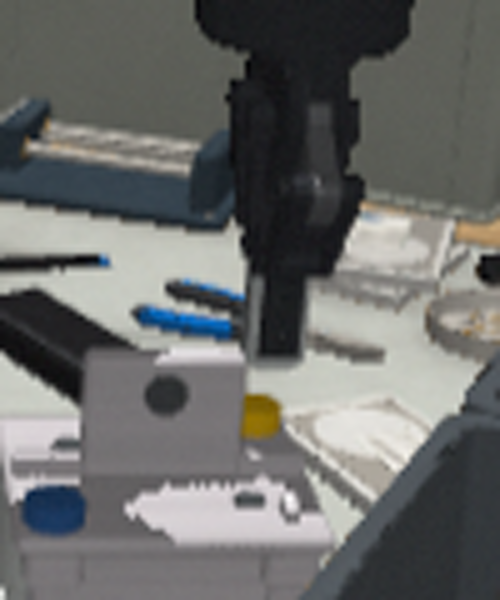

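View pics/t15.png

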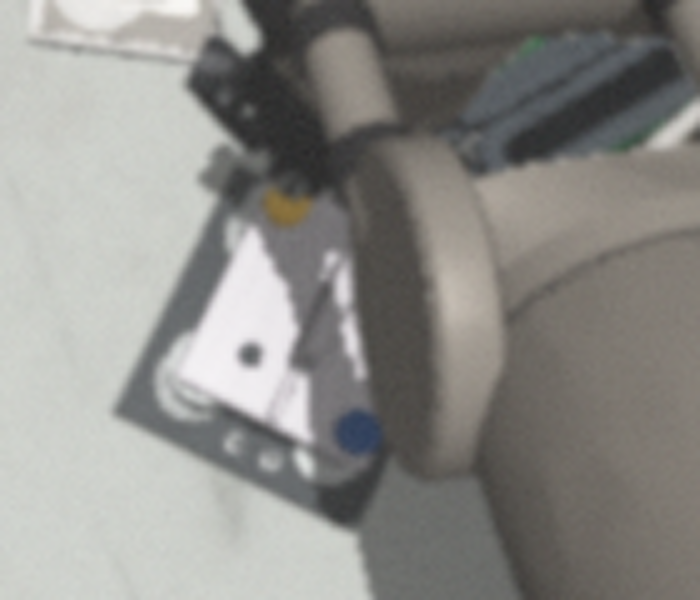

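```bash
python3 -m jog '[[0,[0.28,0,0.4],[0.001,0.003,0]],[0,[0,0,0.5],[0,0,0]],[0,[0,0,0.2],[0,0,0]],[0,[0,0,0],[0,0,0]]]' 20
python3 - <<'E'
from g import *
goal([.5996,.1472,.0905],toolR(FY,0))
E
```

```text
t: 14.48
position: [0.5995, 0.1476, 0.0952]
ee_rot: [0.001, 0.24, 0.971, 0.0]
wrist_force: [0.3, 0.3, 1.1]
finger_gap: 0.0003
now [0.5995 0.1476 0.0952] t 14.48 F [0.3 0.3 1.1] gap 0.0003 q [ 0.12  0.64  1.43  0.    1.07 -0.97]
shift cm in current tool [-0.02 -0.03  0.47] | in target tool [-0.02 -0.03  0.47]
rotvec [ 0.001  0.001 -0.002] z ax [ 0.002  0.001 -1.   ]
```

```bash
python3 -m jog '[[0,[0,0,0.2],[0,0,0]],[0,[0,0,0.1],[0,0,0]],[0,[0,0,0],[0,0,0]]]' 20;python3 -m jog '[[0,[0,0,0.05],[0,0,0]],[0,[0,0,0.05],[0,0,0]]]' 20
```

```text
t: 14.73
position: [0.5995, 0.1476, 0.0918]
ee_rot: [0.001, 0.24, 0.971, 0.0]
wrist_force: [-0.3, -0.3, 0.3]
finger_gap: 0.0002
t: 14.9
position: [0.5997, 0.1476, 0.0908]
ee_rot: [0.001, 0.24, 0.971, 0.0]
wrist_force: [0.0, 0.6, 0.2]
finger_gap: 0.0004
```

```bash
python3 -m jog '[[0,[0,0,0.05],[0,0,0]]]' 20;python3 -m jog '[[0,[0,0,0.05],[0,0,0]]]' 20
```

```text
t: 14.98
position: [0.5998, 0.1476, 0.0904]
ee_rot: [0.001, 0.24, 0.971, 0.001]
wrist_force: [0.5, 0.1, -0.3]
finger_gap: -0.0001
t: 15.07
position: [0.5998, 0.1477, 0.0901]
ee_rot: [0.001, 0.24, 0.971, 0.001]
wrist_force: [-2.4, -0.7, 5.4]
finger_gap: 0.0002
```

```bash
python3 -m jog '[[0,[0,0,0.05],[0,0,0]]]' 20;python3 -m jog '[[0,[0,0,0.05],[0,0,0]]]' 20;python3 -m jog '[[0,[0,0,0.06],[0,0,0]]]' 20;python3 -m jog '[[0,[0,0,0.06],[0,0,0]]]' 20
```

```text
t: 15.15
position: [0.5998, 0.1477, 0.09]
ee_rot: [0.001, 0.24, 0.971, 0.001]
wrist_force: [-2.9, -0.1, 7.0]
finger_gap: -0.0001
t: 15.23
position: [0.5998, 0.1476, 0.0901]
ee_rot: [0.001, 0.24, 0.971, 0.001]
wrist_force: [-2.0, -0.3, 4.4]
finger_gap: 0.0003
t: 15.32
position: [0.5998, 0.1477, 0.09]
ee_rot: [0.001, 0.24, 0.971, 0.001]
wrist_force: [-2.3, 0.3, 6.0]
finger_gap: -0.0003
t: 15.4
position: [0.5998, 0.1477, 0.09]
ee_rot: [0.002, 0.24, 0.971, 0.001]
wrist_force: [-1.5, -0.7, 4.6]
finger_gap: -0.0004
```

```bash
python3 -m jog '[[0,[0,0,0.08],[0,0,0]],[0,[0,0,0.08],[0,0,0]]]' 20;python3 -m jog '[[0,[0,0,0.08],[0,0,0]]]' 20;python3 -m jog '[[0,[0,0,0.08],[0,0,0]]]' 20;python3 -m jog '[[0,[0,0,0.08],[0,0,0]]]' 20;python3 -m jog '[[0,[0,0,0.08],[0,0,0]]]' 20;python3 -m jog '[[0,[0,0,0.08],[0,0,0]]]' 20;python3 -m jog '[[0,[0,0,0.08],[0,0,0]]]' 20
```

```text
t: 15.57
position: [0.5998, 0.1477, 0.0901]
ee_rot: [0.002, 0.24, 0.971, 0.001]
wrist_force: [-2.1, -0.9, 7.6]
finger_gap: 0.0
t: 15.65
position: [0.5998, 0.1477, 0.0901]
ee_rot: [0.002, 0.239, 0.971, 0.001]
wrist_force: [-2.6, -0.9, 7.1]
finger_gap: 0.0
t: 15.73
position: [0.5998, 0.1476, 0.09]
ee_rot: [0.002, 0.239, 0.971, 0.001]
wrist_force: [-2.5, -1.2, 7.0]
finger_gap: 0.0003
t: 15.82
position: [0.5998, 0.1477, 0.0901]
ee_rot: [0.003, 0.239, 0.971, 0.001]
wrist_force: [-2.9, -1.2, 7.0]
finger_gap: -0.0
t: 15.9
position: [0.5998, 0.1477, 0.0901]
ee_rot: [0.003, 0.239, 0.971, 0.001]
wrist_force: [-3.8, -0.0, 6.6]
finger_gap: 0.0003
t: 15.98
position: [0.5998, 0.1477, 0.09]
ee_rot: [0.003, 0.239, 0.971, 0.001]
wrist_force: [-3.9, -0.1, 7.3]
finger_gap: 0.0001
t: 16.07
position: [0.5999, 0.1477, 0.0901]
ee_rot: [0.003, 0.239, 0.971, 0.001]
wrist_force: [-3.3, -0.6, 7.0]
finger_gap: 0.0
```

```bash
python3 -m jog '[[0,[0,0,-0.6],[0,0,0]],[0,[0,0,-1.5],[0,0,0]],[0,[0,0,-2],[0,0,0]],[0,[0,0,-2],[0,0,0]],[0,[0,0,-0.5],[0,0,0]],[0,[0,0,0],[0,0,0]]]' 20; python3 b.py
python3 - <<'E'
from g import *
goal([.483,.1174,.15],toolR(FY,0))
E
```

```text
t: 16.57
position: [0.599, 0.1476, 0.1578]
ee_rot: [0.003, 0.239, 0.971, 0.001]
wrist_force: [-0.7, 0.4, -0.2]
finger_gap: 0.0006
yel top [367.  180.2] [363 177   9   8  49] [0.5965 0.147  0.085 ] nominal [0.5955 0.1467 0.085 ]
yel side [381.5 213.1] [378 209   8   9  63] [0.5969 0.1419 0.085 ] nominal [0.5955 0.1467 0.085 ]
blu top [381.5 226.2] [378 223   8   7  48] [0.4861 0.1178 0.085 ] nominal [0.4859 0.1183 0.085 ]
blu side [340.5 231.6] [335 227  12  10 102] [0.4863 0.1163 0.085 ] nominal [0.4859 0.1183 0.085 ]
centre [0.5412874  0.13238352 0.085     ] yaw 242.67369330079418 0.11412640764942085
now [0.5985 0.1475 0.1564] t 16.67 F [ 0.5 -0.1  0. ] gap -0.0 q [ 0.12  0.57  1.37 -0.    1.2  -0.97]
shift cm in current tool [ 8.83 -8.03  0.6 ] | in target tool [ 8.84 -8.02  0.64]
rotvec [ 0.002  0.003 -0.002] z ax [ 0.003  0.    -1.   ]
```

```bash
python3 -m jog '[[0,[1.2,-1.1,0],[0.002,0.003,-0.002]],[0,[2,-1.8,0],[0,0,0]],[0,[2,-1.8,0],[0,0,0]],[0,[2,-1.8,0],[0,0,0]],[0,[1.2,-1.1,0],[0,0,0]],[0,[0.4,-0.4,0],[0,0,0]],[0,[0,0,0],[0,0,0]]]' 20
python3 - <<'E'
from g import *
goal([.483,.1174,.0905],toolR(FY,0))
E
```

```text
t: 17.25
position: [0.4743, 0.1158, 0.1465]
ee_rot: [-0.007, 0.238, 0.971, -0.002]
wrist_force: [0.3, 0.5, 0.4]
finger_gap: -0.0002
now [0.4743 0.1158 0.1465] t 17.25 F [0.3 0.5 0.4] gap -0.0002 q [ 0.08  0.37  1.73 -0.    1.05 -1.01]
shift cm in current tool [-0.77  0.59  5.59] | in target tool [-0.7   0.54  5.6 ]
rotvec [-0.008 -0.013  0.   ] z ax [-0.015 -0.001 -1.   ]
```

```bash
python3 -m jog '[[0,[-0.7,0.54,0],[-0.008,-0.013,0]],[0,[0,0,1],[0,0,0]],[0,[0,0,1.3],[0,0,0]],[0,[0,0,1],[0,0,0]],[0,[0,0,0.3],[0,0,0]],[0,[0,0,0],[0,0,0]],[0,[0,0,0],[0,0,0]]]' 20
python3 - <<'E'
from g import *
s=Cam("side");t=Cam("top")
goal([.483,.1174,.0905],toolR(FY,0))
crop(s.im,310,150,420,260,5,"pics/s16.png");crop(t.im,310,140,450,260,5,"pics/t16.png")
E
```

```text
t: 17.83
position: [0.4938, 0.119, 0.1075]
ee_rot: [0.005, 0.239, 0.971, 0.002]
wrist_force: [-0.0, -0.1, 0.2]
finger_gap: -0.0001
now [0.4936 0.119  0.108 ] t 17.93 F [-0.2 -0.2 -0.7] gap -0.0 q [ 0.09  0.44  1.75  0.    0.94 -1.  ]
shift cm in current tool [ 0.89 -0.64  1.73] | in target tool [ 0.87 -0.63  1.75]
rotvec [ 0.006  0.01  -0.   ] z ax [ 0.011  0.001 -1.   ]
```

View pics/s16.png

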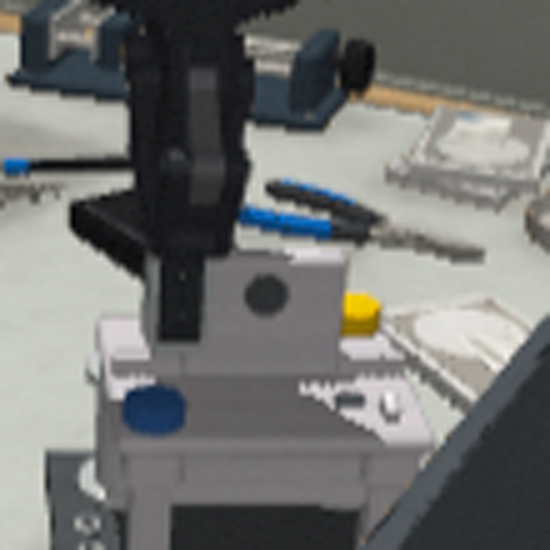

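```bash
python3 -m jog '[[0,[0.45,-0.3,0],[0.006,0.01,0]],[0,[0.35,-0.25,0],[0,0,0]],[0,[0.1,-0.1,0],[0,0,0]],[0,[0,0,0],[0,0,0]],[0,[0,0,0],[0,0,0]]]' 20
python3 - <<'E'
from g import *
goal([.483,.1174,.0905],toolR(FY,0))
E
```

```text
t: 18.35
position: [0.4825, 0.1174, 0.1097]
ee_rot: [0.001, 0.239, 0.971, 0.0]
wrist_force: [-0.7, 1.0, -0.7]
finger_gap: -0.0
now [0.4825 0.1174 0.1097] t 18.35 F [-0.7  1.  -0.7] gap -0.0 q [ 0.08  0.43  1.77  0.    0.94 -1.01]
shift cm in current tool [-0.04  0.03  1.92] | in target tool [-0.05  0.03  1.92]
rotvec [ 0.001  0.001 -0.   ] z ax [ 0.002  0.001 -1.   ]
```

```bash
python3 -m jog '[[0,[0,0,0.5],[0,0,0]],[0,[0,0,0.5],[0,0,0]],[0,[0,0,0.2],[0,0,0]],[0,[0,0,0],[0,0,0]],[0,[0,0,0],[0,0,0]]]' 20
python3 - <<'E'
from g import *
s=Cam("side")
goal([.483,.1174,.0905],toolR(FY,0))
crop(s.im,310,150,420,260,5,"pics/s17.png")
E
```

```text
t: 18.77
position: [0.4825, 0.1173, 0.0965]
ee_rot: [0.001, 0.239, 0.971, 0.001]
wrist_force: [0.7, 0.1, 0.6]
finger_gap: -0.0003
now [0.4825 0.1173 0.0965] t 18.82 F [ 0.1 -0.5  0.3] gap -0.0002 q [ 0.08  0.45  1.78  0.    0.91 -1.01]
shift cm in current tool [-0.04  0.03  0.6 ] | in target tool [-0.04  0.03  0.6 ]
rotvec [ 0.002  0.002 -0.   ] z ax [ 0.002  0.001 -1.   ]
```

View pics/s17.png

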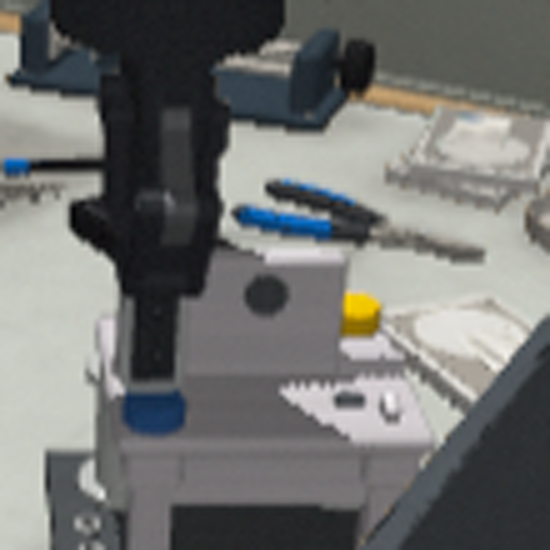

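The closed fingertips are just above the blue boss, with the tip at (153,385) in the crop and the boss at (153,410). I'll lower gently.

```bash
python3 -m jog '[[0,[-0.04,0.03,0.3],[0.002,0.002,0]],[0,[0,0,0.12],[0,0,0]],[0,[0,0,0],[0,0,0]]]' 20;python3 -m jog '[[0,[0,0,0.06],[0,0,0]],[0,[0,0,0.06],[0,0,0]]]' 20;python3 -m jog '[[0,[0,0,0.06],[0,0,0]]]' 20;python3 -m jog '[[0,[0,0,0.06],[0,0,0]]]' 20
```

```text
t: 19.07
position: [0.4832, 0.1175, 0.092]
ee_rot: [-0.0, 0.239, 0.971, -0.0]
wrist_force: [0.1, 0.1, 0.7]
finger_gap: -0.0001
t: 19.23
position: [0.4834, 0.1175, 0.0907]
ee_rot: [-0.0, 0.239, 0.971, -0.0]
wrist_force: [-0.3, 0.5, -0.3]
finger_gap: -0.0003
t: 19.32
position: [0.4834, 0.1175, 0.0901]
ee_rot: [-0.0, 0.239, 0.971, -0.0]
wrist_force: [0.1, 0.1, -0.1]
finger_gap: -0.0001
t: 19.4
position: [0.4834, 0.1175, 0.09]
ee_rot: [0.0, 0.239, 0.971, -0.0]
wrist_force: [-3.6, 0.1, 11.5]
finger_gap: 0.0001
```

```bash
for i in 1; do :; done; python3 -m jog '[[0,[0,0,0.07],[0,0,0]]]' 20;python3 -m jog '[[0,[0,0,0.07],[0,0,0]]]' 20;python3 -m jog '[[0,[0,0,0.07],[0,0,0]]]' 20;python3 -m jog '[[0,[0,0,0.07],[0,0,0]]]' 20;python3 -m jog '[[0,[0,0,0.07],[0,0,0]]]' 20;python3 -m jog '[[0,[0,0,0.07],[0,0,0]]]' 20;python3 -m jog '[[0,[0,0,0.07],[0,0,0]]]' 20
```

```text
t: 19.48
position: [0.4834, 0.1175, 0.09]
ee_rot: [0.0, 0.239, 0.971, -0.0]
wrist_force: [-2.2, -0.7, 9.2]
finger_gap: -0.0002
t: 19.57
position: [0.4834, 0.1175, 0.09]
ee_rot: [0.0, 0.238, 0.971, -0.0]
wrist_force: [-2.4, -0.3, 7.2]
finger_gap: -0.0001
t: 19.65
position: [0.4834, 0.1175, 0.09]
ee_rot: [0.001, 0.238, 0.971, -0.0]
wrist_force: [-3.2, -0.2, 6.4]
finger_gap: 0.0003
t: 19.73
position: [0.4834, 0.1175, 0.09]
ee_rot: [0.001, 0.238, 0.971, -0.0]
wrist_force: [-2.4, -0.1, 6.8]
finger_gap: 0.0004
t: 19.82
position: [0.4834, 0.1175, 0.09]
ee_rot: [0.001, 0.238, 0.971, 0.0]
wrist_force: [-1.4, -0.5, 6.1]
finger_gap: 0.0002
t: 19.9
position: [0.4834, 0.1175, 0.0901]
ee_rot: [0.001, 0.238, 0.971, 0.0]
wrist_force: [-1.7, -1.2, 7.3]
finger_gap: 0.0002
t: 19.98
position: [0.4834, 0.1175, 0.09]
ee_rot: [0.002, 0.238, 0.971, 0.0]
wrist_force: [-2.3, -0.3, 6.9]
finger_gap: 0.0
```

```bash
python3 -m jog '[[0,[0,0,-0.6],[0,0,0]],[0,[0,0,-1.5],[0,0,0]],[0,[0,0,-2.5],[0,0,0]],[0,[0,0,-3],[0,0,0]],[0,[0,0,-3],[0,0,0]],[0,[2.5,0,-1],[0,0,0]],[0,[3,0,0],[0,0,0]],[0,[2,0,0],[0,0,0]],[0,[0,0,0],[0,0,0]],[0,[0,0,0],[0,0,0]]]' 20; python3 b.py
python3 - <<'E'
from g import *
s=Cam("side");t=Cam("top")
cv2.imwrite("pics/s18.png",s.im)
crop(t.im,240,120,440,320,3,"pics/t18.png")
E
```

```text
t: 20.82
position: [0.4151, 0.153, 0.2151]
ee_rot: [0.003, 0.239, 0.971, 0.001]
wrist_force: [0.8, -0.3, 0.5]
finger_gap: 0.0003
yel top [366.8 180.1] [363 176   9   9  54] [0.5966 0.1474 0.085 ] nominal [0.5955 0.1467 0.085 ]
yel side [381.4 212.5] [378 208   8   9  62] [0.5985 0.1442 0.085 ] nominal [0.5955 0.1467 0.085 ]
blu top none
blu side [340.4 231.4] [335 227  12  10 104] [0.4865 0.1168 0.085 ] nominal [0.4859 0.1183 0.085 ]
```

View pics/s18.png

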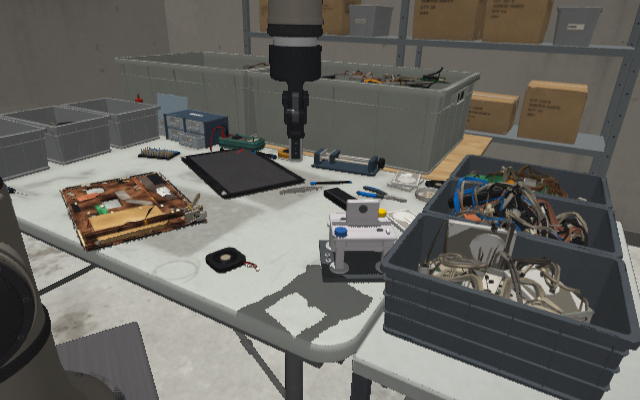

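View pics/t18.png

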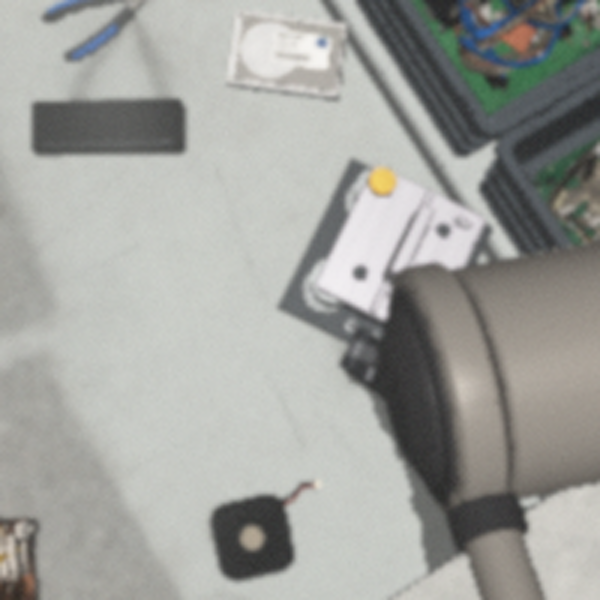

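The bracket stands on the fixture, the arm is clear at z = 0.215 m, and the drive, battery and fan haven't moved. I'm handing in.

```bash
python3 -c "
from cell import hand_in
print(hand_in())"
```

```text
the job is handed in; nothing more can be done
None
```

The bracket is standing upright on the checking fixture with both bosses pushed, and I handed the job in at about 21 s of the 61 s allowed; no verdict is reported.

- **Placing:** I gripped the bracket by its fin along its lean, lifted it, turned it upright and lowered it onto the rests. I let go only after the force reading showed it was down.
- **Boss pushes:** I pushed the yellow boss at about 7 N for over half a second, then the blue boss at 6–11 N for about 0.6 s. Both met the fingertips at z = 0.090 m, which is the seated height, and neither gave way.
- **Last checks:** After the yellow push, the top camera put the bracket within about 1 mm of its seat and 0.3 degrees of square. After the blue push, the side camera gave the same boss positions as before the pushes. By eye the drive, battery and fan had not moved, and the arm was clear of everything.

**Disagreements and misses:**
- The side camera placed the yellow boss about 3–4 mm from where the top camera did.
- In the final picture the arm hid the blue boss from the top camera, so its last position comes from the side camera only.
- While seating the bracket I pressed too hard once. The wrist force reached 57 N, under the 120 N limit, before I released and re-centred it.

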